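# Prise a tight module out of its carrier and block the gap

### The arm

A 7-joint arm with a two-finger parallel gripper is mounted at the origin on a cart in front of the work surface, level with it; the furniture and walls round the work are solid. World frame = base frame: x ahead of the robot, y to its left, z up, the work surface at z = 0. Lengths are in m, angles in rad, forces in N, time in s.
With the tool pointing down it reaches from about 0.4 to 0.85 m from the base axis. Payload 4.5 kg.
Tool frame: the origin (TCP) lies midway between the tips of the shut fingers; the grasp point (between the pads) lies r.grip_point_offset behind it (r.grip_point_offset is the distance from the TCP to the grasp point, in m); z points along the fingers, y is the line along which they close (so a half turn about z gives the same grasp; the last joint's range is limited). The gripper opens to 88 mm and grips with 3 to 60 N. Pads are 18 mm wide; open, the fingers measure 123 mm over their backs; the gripper's body (75 mm by 187 mm) begins 45 mm behind the grasp point.
Start: joints at [-1.3, 0.689, -0.195, 1.565, 0.157, 0.902, -0.215], TCP at [0.147, 0.608, 0.239] pointing down, gripper open.
Joint ranges: [-3.01, 3.01], [-0.46, 2.08], [-1.47, 1.51], [0.13, 2.56], [-1, 4.14], [0.04, 2.09], [-2.66, 2.66]. Speed limits (rad/s): [2.57, 2.57, 3.14, 3.14, 3.14, 3.14, 3.14].

### API

Orientations are given as a unit quaternion [x, y, z, w].
In Python, from plant import r gives the robot as it stands.
- The arm moves only by the shell command python3 -m jog 'ROWS' [FORCE]. ROWS is JSON, a list of rows, each an object of numbers: "wx", "wy", "wz": the turn, a rotation vector about the world's x, y, z as a fraction of full scale; "dx", "dy", "dz": the shift along the world's x, y, z as a fraction of full scale; "hand": the closure, from 0 (fully open) to 1 (shut). In form: [{"wx": .., "wy": .., "wz": .., "dx": .., "dy": .., "dz": .., "hand": ..}, ...]. A call has 1 to 5 rows; each row shifts and turns the commanded pose from where the row before left it; what a row does not reach is not made up. Full scale, the value 1, is 0.25 m for a shift and 2 rad for a turn. A row lasts 1/12 s, in which the tool goes at most 41.7 mm and 7.16 degrees, less where a joint would pass 70% of its speed; a pose out of reach is approached as far as the arm can. A call with a number of a shift or a turn outside -1 to 1 is refused whole. A call with a gripper value outside its range is refused whole. The fingers move at their own pace and stop on an object; FORCE is the grip in N (left out, the last holds). Time passes only in rows, so rows that do not move let the fingers close. It gives the time, the measured TCP pose, the force, the opening and the grip force at its end, in the units of the state.
- r.get_state(): the state, without advancing time (a new reading comes with each control period).
- r.snapshot(name): name is "scene" or "top" or "wrist"; returns the picture (400x640x3 uint8, red, green, blue); there is no depth.
- r.camera_info(name): a dict with "mtx" (3x3 intrinsics, pixels), "R" (3x3) and "t" (3): a world point X has camera coordinates R X + t. Camera axes: x right, y down, z forward; pixel columns grow to the right and rows downward; lengths in m; the calibration is good to about 2 mm. A picture is of the moment at which its call begins: read the wrist's pose just before it. camera_info takes no time and is no camera call; for the wrist camera it gives the pose at the moment of the call.
- r.finish_job(): hands the job in; it is judged then, once.
Trained networks look in the newest picture that a camera, given by its name, has taken for a name from the list of things; names that differ only in an ending like _2 or _b are one class to them, and where a whole thing is asked for, a point or a joint stands for the part that bears it (a point fixed in the world has none). Each returns a list of dicts, best first, with "p" (0 to 1); they miss things now and then, are a little off and sometimes report something else, mostly with a low value. They report only what shows in the picture. A call takes as long as a camera call. They do not tell look-alikes from the thing itself.
- r.search_frame(camera, query): "bbox" ([left, top, right, bottom] in pixels, round what is visible of it).
- r.masks_of(camera, query): "region" (400x640 bool, what is visible of it) and "bbox" ([left, top, right, bottom] in pixels, round what is visible of it).
The state is a dict: "clock": time; "q": joint angles; "qd": joint speeds; "joint_torque": joint torques, N m; "tool_pos": TCP position; "eef_rot": TCP orientation; "contact_force": force on the tool from outside, world axes, zero at the start; "moment": the same for the moment, N m; "opening": opening from 0.0 (shut) to 1.0 (fully open); "finger_force": force on a finger pad.
Only numpy, scipy, OpenCV 4.12 (cv2) and the standard library are available. Lean on these libraries where they do the work, as an engineer would, in place of code of your own. Each camera call takes 0.05 s, during which the arm holds its last target. There are 200 camera calls.

### The job

One module in the aluminium carrier, the one with the round disc on top, has to come out, but it is snapped in tight: with the pry bar laid over the steel cross rail and its tip under the module's lip, lever the lip up until the module snaps out past its catch, then lay the bar back down on the worktop away from the carrier and the mat. Lift the module out and set it down on the black rubber mat, standing on its base and not dropped, and then fill the gap it left with the wider of the two wooden blocks, pushed fully down, so that the other two modules cannot shift. Leave those two modules snapped in their places and leave the other things on the bench alone.

Things in the scene. Friction and masses are not known exactly. Their poses are not given: they have to be found in the camera images.
- carrier: Fixed aluminium carrier with three modules side by side along its y. Origin: under its middle at worktop height; x points from the pry side to the back, y along the row, z up. Its inner floor is at z = 46 mm. The places have their centres at x = 0, y = -47, 0 and +47 mm (any module in any place); a seated module's origin is there, at z = 46 mm.
- back_wall (a point): Top of the carrier's leaning back wall, mid length: carrier x = 38, y = 0, z = 78 mm. Along its foot runs a kerb, 6 mm high, inner face at x = 31 mm. The two end walls (inner faces at y = -72 and +72, outer faces -78 and +78 mm) also rise to z = 78 mm, level with the module tops. Small lugs, 6 mm high, stand out to y = +-93 mm. Axes of the carrier.
- slot (a point): Top of the carrier's low front wall, mid length: carrier x = -40, y = 0, z = 60 mm (the wall spans x = -45 to -36 mm). Above it, up to the undersides of the modules' lips at z = 72 mm, a slot 12 mm high is open from -x along the whole row; the bar's tip goes in there, up to the module bodies at x = -30 mm. Axes of the carrier.
- catch (a point): Nose of the middle place's catch (each place has one): a sprung steel roller, radius 5 mm, at carrier x = -31.5, z = 55 mm. It sits over the module's toe; lifting the lip past it takes about 25 N. It then springs back under the toe: the module stays propped, pry side about 13 mm up (0.2 rad), and can be pinched by its sides above its neighbours. Axes of the carrier.
- rail_top (a point): Top of the cross rail, the fulcrum, at the middle of its length: carrier x = -83, y = 0, z = 70 mm. Its axes are the carrier's. It is carried by two end brackets (carrier x = -95 to -39, |y| = 68 to 78 mm, top at z = 66 mm); between them the space under it is free down to the worktop.
- cross_rail: Fixed round steel cross rail, 12 mm diameter, 156 mm long, along the carrier's y in front of its pry side. Origin: its axis, at the middle of its length, 64 mm above the worktop.
- round_module: Module to take out: loose grey plastic, 0.11 to 0.2 kg, with a round dark steel disc (32 mm) on top. Body 60 (x) x 44 (y) x 32 mm high; its 6 mm top plate overhangs 16 mm at -x (pry side) as a lip; a toe 4 mm high stands out 4 mm there at the bottom. 3 mm of space on either side: no room for fingers until it is raised. Origin: centre of the body's underside; axes as the carrier's.
- lip (a point): Front edge of the lip of the round-disc module, at its underside, mid width: 46 mm to -x and 26 mm above that module's origin (so 72 mm above the worktop while seated). Its axes are the module's.
- strip_module_a: Grey plastic plug-in module like round_module in every size, but with two long parallel dark steel strips on top instead of the round disc. It stays in the carrier. Origin: centre of the underside of its body, axes as round_module.
- strip_module_b: Grey plastic plug-in module like round_module in every size, but with two long parallel dark steel strips on top instead of the round disc. It stays in the carrier. Origin: centre of the underside of its body, axes as round_module.
- pry_bar: Pry bar, loose, 0.16 kg, 205 mm long, lying on its flat underside: flat steel blade 16 mm wide and 6 mm thick (x = -25 to +110 mm), black plastic handle 18 mm wide and 14 mm thick (x = -95 to -10 mm). Origin: 110 mm behind the tip, mid width, at the underside; x points to the tip, z up.
- bar_tip (a point): End of the blade, at the underside: 110 mm to +x of the bar's origin; axes of the bar.
- bar_grip (a point): Place to hold the bar, in the handle: 50 mm to -x of the bar's origin and 7 mm above the underside; axes of the bar. Fingers close along y (18 mm).
- wide_block: Loose plain wooden block that fits the gap, 54 (x) x 41 (y) x 56 mm high (the gap is 50 mm wide), 0.06 kg. Origin: centre of its underside. In the gap its x lies along the carrier's x (either way round) and its top stands 24 mm above the modules.
- slim_block: Loose plain wooden block that is too narrow for the gap, 54 x 22 x 56 mm. Origin: centre of its underside. Not needed.
- mat: Black rubber mat fixed to the worktop, 150 (x) x 120 (y) x 3 mm. Origin: centre of its underside.
- tape: Black tape roll, 66 mm across, 18 mm high. Bystander, loose; origin: centre of its underside.
- cutters: Side cutters, 49 x 133 x 12 mm. Bystander, loose; origin: centre of its underside.
- pen: Marker pen, 16 x 126 x 16 mm. Bystander, loose; origin: centre of its underside.
- tin: Round tin, 52 mm across, 24 mm high. Bystander, loose; origin: centre of its underside.
- reel: Solder reel, 56 mm across, 38 mm high. Bystander, loose; origin: centre of its underside.
- carton: Small blue carton, 50 x 74 x 36 mm. Bystander, loose; origin: centre of its underside.
Mind the look-alikes: they are no part of the job. There is more than one size of the mat; the job needs the larger.

How it is judged:
On the way, in this order (a step that is already met when the one before it is completed fails the run):
1. the bar, bearing on the cross rail, has levered the round-disc module's lip up past the catch (at least 12 mm), the fingers not touching the module (z of lip in the frame of carrier above 0.084 m and contact force between pry_bar and round_module above 0.5 N and contact force between pry_bar and cross_rail above 0.5 N and contact force between the fingers and round_module below 0.3 N), for 0.05 s.
2. the bar lies on the worktop, let go, and the module stands propped up on its catch (lip at least 9 mm up), untouched (height (world z) of each of bar_tip, bar_grip below 0.018 m and contact force between the fingers and pry_bar below 0.1 N and z of lip in the frame of carrier above 0.081 m and contact force between the fingers and round_module below 0.3 N), for 0.1 s.
3. the round-disc module stands on the mat, let go (contact force between round_module and mat above 0.3 N and contact force between the fingers and round_module below 0.1 N and angle between round_module's own z axis and vertical below 0.12 rad), for 0.2 s.
4. the wide block is fully down in the gap (z of wide_block in the frame of carrier between 0.042 and 0.05 m and x of wide_block in the frame of carrier between -0.015 and 0.015 m and y of wide_block in the frame of carrier between -0.056 and 0.056 m), for 0.2 s.
At the end, for the whole second after the job is handed in: Wide block upright and fully down (4 mm) in the gap; round-disc module upright on its base with its centre over the mat; both strip modules still seated (4 mm, 0.08 rad); bar lying flat on the worktop, touching neither carrier nor mat; all at rest (all of step 4 and angle between each of wide_block, strip_module_a, strip_module_b's own z axis and vertical below 0.08 rad and x of round_module in the frame of mat between -0.065 and 0.065 m and y of round_module in the frame of mat between -0.05 and 0.05 m and z of round_module in the frame of mat between 0 and 0.007 m and angle between round_module's own z axis and vertical below 0.12 rad and z of strip_module_a in the frame of carrier between 0.043 and 0.05 m and z of strip_module_b in the frame of carrier between 0.043 and 0.05 m and height (world z) of each of bar_tip, bar_grip below 0.018 m and contact force between pry_bar and mat below 0.1 N and contact force between pry_bar and carrier below 0.1 N and linear speed of each of wide_block, round_module, pry_bar, strip_module_a, strip_module_b below 0.02 m/s).
It fails at once if a strip module is raised out of its seat (over 6 mm, or tilted over 0.1 rad) (z of any of strip_module_a, strip_module_b in the frame of carrier above 0.052 m or angle between any of strip_module_a, strip_module_b's own z axis and vertical above 0.1 rad).
It fails at once if the round-disc module falls freely (over 0.6 m/s out of the fingers) (contact force between the fingers and round_module below 0.1 N and linear speed of round_module above 0.6 m/s).
It fails at once if a bystander on the bench is pushed over 25 mm (distance of any of tape, cutters, pen, tin, reel, carton from where it was at the start of the episode above 0.025 m).
It also fails if it takes over 69 s, if anything falls off the work surface, if the arm or the gripper's body presses on something with over 40 N, if the wrist force passes 120 N, or if a joint passes its speed limit or range.

## Working session

There is one attempt and no reset: what is moved stays moved. The work goes in short steps, Python scripts to look and compute and a shell command to move; the robot and the scene stay as the last step left them, time stands still between calls to the robot, and variables do not carry over. Pictures are saved under pics/ and viewed, at most 10 in all, crops included, and the job is handed in when it is done.

```bash
ls; mkdir -p pics; cat > h.py <<'E'
import numpy as np,cv2
from plant import r
from scipy.spatial.transform import Rotation as R
def save(cam,name,crop=None,s=1):
    im=r.snapshot(cam)
    np.save('/tmp/%s.npy'%cam,im)
    if crop: im=im[crop[1]:crop[3],crop[0]:crop[2]]
    im=cv2.resize(im,None,fx=s,fy=s,interpolation=cv2.INTER_CUBIC)
    cv2.imwrite('pics/'+name,im[:,:,::-1]); return im
def ray(cam,uv,z,ci=None):
    c=ci or r.camera_info(cam); M=np.array(c['mtx']);Rm=np.array(c['R']);t=np.array(c['t'])
    d=Rm.T@np.linalg.inv(M)@np.array([uv[0],uv[1],1.]); o=-Rm.T@t
    return o+d*(z-o[2])/d[2]
def proj(cam,X,ci=None):
    c=ci or r.camera_info(cam); p=np.array(c['mtx'])@(np.array(c['R'])@np.array(X)+np.array(c['t'])); return p[:2]/p[2]
E
python3 - <<'E'
from h import *
s=r.get_state();print({k:np.round(v,3) for k,v in s.items()}, r.grip_point_offset)
a=save('top','top0.png');b=save('scene','scene0.png')
for c in('top','scene'):
    ci=r.camera_info(c);print(c,-np.array(ci['R']).T@ci['t'],np.array(ci['R'])[2])
for q in['carrier','round_module','strip_module_a','pry_bar','wide_block','slim_block','mat','cross_rail','tape','cutters','pen','tin','reel','carton']:
    print(q,[(np.round(d['p'],2),np.round(d['bbox']).astype(int).tolist()) for d in r.search_frame('top',q) if d['p']>.2])
E
```

```text
pics
{'clock': np.float64(0.0), 'q': array([-1.3  ,  0.69 , -0.195,  1.566,  0.157,  0.902, -0.215]), 'qd': array([-0.001, -0.001,  0.001,  0.001, -0.001, -0.001, -0.001]), 'joint_torque': array([-1.0000e-03, -5.2756e+01, -1.2670e+00, -1.5343e+01, -5.3000e-02,
        6.0000e-03,  0.0000e+00]), 'tool_pos': array([0.147, 0.607, 0.238]), 'eef_rot': array([ 0.118,  0.993, -0.001, -0.   ]), 'contact_force': array([-0.7  , -0.874,  0.027]), 'moment': array([ 0.02 , -0.054, -0.014]), 'finger_force': np.float64(0.0), 'opening': np.float64(1.001)} 0.0187
top [ 0.42727128 -0.05235983  1.42124596] [ 0.11265435  0.00751097 -0.99360585]
scene [-0.19838782 -0.48548339  1.17866808] [ 0.54452464  0.30725092 -0.78044204]
carrier [(np.float64(0.87), [254, 184, 296, 237])]
round_module [(np.float64(0.86), [260, 200, 280, 215]), (np.float64(0.33), [346, 194, 354, 250]), (np.float64(0.22), [210, 205, 222, 222])]
strip_module_a [(np.float64(0.62), [257, 215, 284, 229]), (np.float64(0.61), [254, 188, 280, 205]), (np.float64(0.56), [255, 205, 279, 217])]
pry_bar [(np.float64(0.65), [345, 191, 353, 250]), (np.float64(0.4), [286, 188, 294, 230])]
wide_block [(np.float64(0.66), [199, 235, 212, 253])]
slim_block [(np.float64(0.65), [208, 206, 222, 221]), (np.float64(0.45), [306, 135, 319, 154])]
mat [(np.float64(0.75), [381, 195, 410, 242]), (np.float64(0.74), [435, 225, 455, 256]), (np.float64(0.64), [258, 202, 281, 215]), (np.float64(0.59), [326, 253, 344, 273])]
cross_rail [(np.float64(0.53), [288, 188, 295, 232])]
tape [(np.float64(0.67), [345, 194, 356, 251]), (np.float64(0.46), [373, 170, 391, 186])]
cutters [(np.float64(0.71), [352, 136, 380, 169]), (np.float64(0.65), [369, 260, 388, 278])]
pen [(np.float64(0.65), [341, 196, 356, 250]), (np.float64(0.51), [280, 166, 315, 174])]
tin [(np.float64(0.54), [330, 252, 343, 272])]
reel [(np.float64(0.64), [305, 136, 321, 153])]
carton [(np.float64(0.69), [256, 206, 278, 214])]
```

```bash
python3 - <<'E'
from h import *
im=np.load('/tmp/top.npy')[120:290,180:470]
cv2.imwrite('pics/t1.png',cv2.resize(im,None,fx=2.75,fy=2.75,interpolation=cv2.INTER_CUBIC)[:,:,::-1])
E
```

```text
(no output)
```

View pics/t1.png

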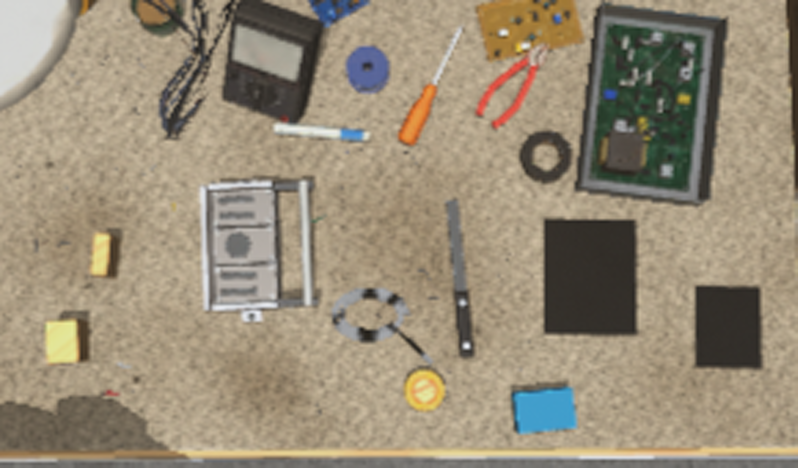

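View pics/scene0.png

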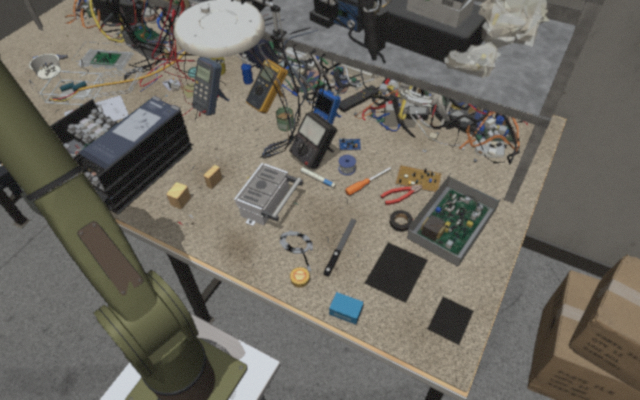

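```bash
python3 - <<'E'
from h import *
f=lambda u,v:(180+(u)/2.75,120+(v)/2.75)
for n,u,v,z in [('carTL',203,187,.078),('carTR',272,182,.078),('carBL',210,310,.078),('carBR',279,306,.078),('disc',238,245,.078),('railtop',307,181,.07),('railbot',308,303,.07),('bartip',452,200,.006),('barend',467,355,.014),('mat',590,276,.003),('mat2',728,326,.003),('matTL',545,220,.003),('matBR',636,333,.003),('wide',62,341,.056),('slim',101,254,.056),('tin',425,389,.02),('carton',545,410,.036),('tape',545,157,.018),('ringobj',370,315,0)]:
    print(n,np.round(ray('top',f(u,v),z)[:2],3))
ci=r.camera_info('wrist');p=r.get_state()
print('wristcam',np.round(-np.array(ci['R']).T@ci['t'],3),np.round(ci['R'],2).tolist(),np.round(ci['mtx'],0).tolist())
E
```

```text
carTL [0.616 0.18 ]
carTR [0.622 0.095]
carBL [0.464 0.17 ]
carBR [0.469 0.085]
disc [0.544 0.136]
railtop [0.624 0.052]
railbot [0.472 0.05 ]
bartip [ 0.607 -0.132]
barend [ 0.407 -0.148]
mat [ 0.507 -0.309]
mat2 [ 0.442 -0.484]
matTL [ 0.58  -0.253]
matBR [ 0.434 -0.366]
wide [0.427 0.357]
slim [0.535 0.311]
tin [ 0.365 -0.094]
carton [ 0.339 -0.243]
tape [ 0.661 -0.252]
ringobj [ 0.459 -0.025]
wristcam [0.069 0.625 0.385] [[0.23, 0.97, 0.0], [0.92, -0.22, 0.31], [0.3, -0.07, -0.95]] [[281.0, 0.0, 318.0], [0.0, 281.0, 198.0], [0.0, 0.0, 1.0]]
```

```bash
M='python3 -m jog'; 
python3 -m jog '[{"dx":0.079,"dy":-0.087,"dz":0.012,"wz":-0.031,"hand":0},{"dx":0.079,"dy":-0.087,"dz":0.012,"wz":-0.031,"hand":0},{"dx":0.079,"dy":-0.087,"dz":0.012,"wz":-0.031,"hand":0},{"dx":0.079,"dy":-0.087,"dz":0.012,"wz":-0.031,"hand":0},{"dx":0.079,"dy":-0.087,"dz":0.012,"wz":-0.031,"hand":0}]'
python3 -m jog '[{"dx":0.079,"dy":-0.087,"dz":0.012,"wz":-0.031,"hand":0},{"dx":0.079,"dy":-0.087,"dz":0.012,"wz":-0.031,"hand":0},{"dx":0.079,"dy":-0.087,"dz":0.012,"wz":-0.031,"hand":0},{"dx":0.079,"dy":-0.087,"dz":0.012,"wz":-0.031,"hand":0},{"dx":0.079,"dy":-0.087,"dz":0.012,"wz":-0.031,"hand":0}]'
python3 -m jog '[{"dx":0.079,"dy":-0.087,"dz":0.012,"wz":-0.031,"hand":0},{"dx":0.079,"dy":-0.087,"dz":0.012,"wz":-0.031,"hand":0},{"dx":0.079,"dy":-0.087,"dz":0.012,"wz":-0.031,"hand":0},{"dx":0.079,"dy":-0.087,"dz":0.012,"wz":-0.031,"hand":0},{"dx":0.079,"dy":-0.087,"dz":0.012,"wz":-0.031,"hand":0}]'
python3 -m jog '[{"dx":0.079,"dy":-0.087,"dz":0.012,"wz":-0.031,"hand":0},{"dx":0.079,"dy":-0.087,"dz":0.012,"wz":-0.031,"hand":0},{"dx":0.079,"dy":-0.087,"dz":0.012,"wz":-0.031,"hand":0},{"dx":0.079,"dy":-0.087,"dz":0.012,"wz":-0.031,"hand":0},{"dx":0.079,"dy":-0.087,"dz":0.012,"wz":-0.031,"hand":0}]'
python3 - <<'E'
from h import *
import json
ci=r.camera_info('wrist')
json.dump({k:np.array(v).tolist() for k,v in ci.items()},open('/tmp/ci1.json','w'))
save('wrist','w1.png',s=1.25)
for q in['carrier','wide_block','slim_block','round_module','cross_rail']:
    L=r.masks_of('wrist',q)
    for d in L:
        if d['p']>.3:
            c=cv2.minAreaRect(np.argwhere(d['region'])[:,::-1].astype(np.float32)); print(q,round(d['p'],2),np.round(c[0]),np.round(c[1]),round(c[2]))
s=r.get_state();print(s['tool_pos'],s['eef_rot'],s['q'])
E
```

```text
wide_block 0.6 [213. 355.] [28. 40.] 90
slim_block 0.63 [214. 356.] [27. 41.] 90
[0.14661611 0.60761345 0.2387732 ] [1.18119226e-01 9.92999417e-01 7.95312500e-05 1.36827477e-05] [-1.30021373  0.68906609 -0.19456369  1.56526179  0.15730426  0.90248562
 -0.21510096]invalid input
invalid input
invalid input
invalid input
```

View pics/w1.png

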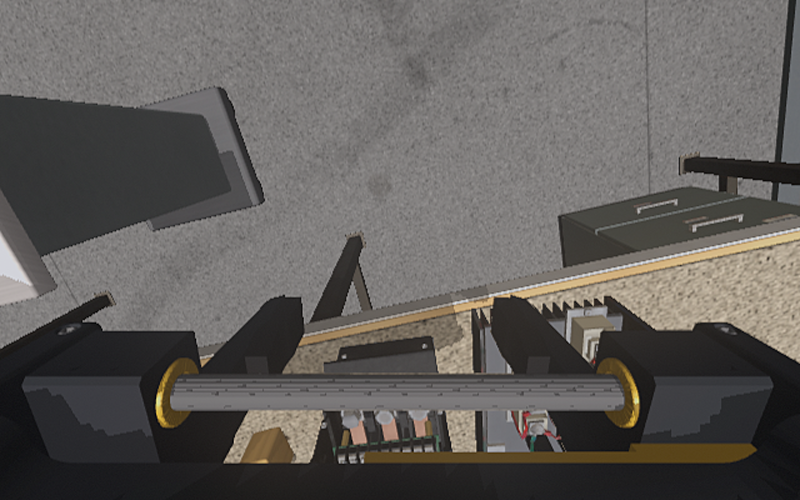

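```bash

python3 -m jog '[{"wx":0,"wy":0,"wz":-0.031,"dx":0.079,"dy":-0.087,"dz":0.012,"hand":0},{"wx":0,"wy":0,"wz":-0.031,"dx":0.079,"dy":-0.087,"dz":0.012,"hand":0},{"wx":0,"wy":0,"wz":-0.031,"dx":0.079,"dy":-0.087,"dz":0.012,"hand":0},{"wx":0,"wy":0,"wz":-0.031,"dx":0.079,"dy":-0.087,"dz":0.012,"hand":0},{"wx":0,"wy":0,"wz":-0.031,"dx":0.079,"dy":-0.087,"dz":0.012,"hand":0}]'
```

```text
clock: 1.52
tool_pos: [0.2461, 0.4978, 0.254]
eef_rot: [0.271, 0.962, 0.0, 0.0]
contact_force: [-0.2, 0.4, 0.6]
opening: 1.005
finger_force: 0.0
```

```bash

for i in 1 2 3; do python3 -m jog '[{"wx":0,"wy":0,"wz":-0.031,"dx":0.079,"dy":-0.087,"dz":0.012,"hand":0},{"wx":0,"wy":0,"wz":-0.031,"dx":0.079,"dy":-0.087,"dz":0.012,"hand":0},{"wx":0,"wy":0,"wz":-0.031,"dx":0.079,"dy":-0.087,"dz":0.012,"hand":0},{"wx":0,"wy":0,"wz":-0.031,"dx":0.079,"dy":-0.087,"dz":0.012,"hand":0},{"wx":0,"wy":0,"wz":-0.031,"dx":0.079,"dy":-0.087,"dz":0.012,"hand":0}]' |head -3; done
python3 - <<'E'
from h import *
import json
ci=r.camera_info('wrist')
json.dump({k:np.array(v).tolist() for k,v in ci.items()},open('/tmp/ci1.json','w'))
save('wrist','w2.png',s=1.25)
s=r.get_state();print(s['tool_pos'],s['eef_rot'],s['q'])
E
```

```text
clock: 1.93
tool_pos: [0.3449, 0.389, 0.2691]
eef_rot: [0.417, 0.909, 0.0, 0.0]
clock: 2.35
tool_pos: [0.4437, 0.2802, 0.2841]
eef_rot: [0.552, 0.834, 0.0, 0.0]
clock: 2.77
tool_pos: [0.5424, 0.1715, 0.2991]
eef_rot: [0.674, 0.739, 0.0, 0.0]
[0.54728041 0.16483797 0.29984687] [6.78382261e-01 7.34699686e-01 5.23011709e-04 3.68869787e-03] [-0.46026905  0.54525299  0.13885084  1.66714561 -0.08207131  0.93072121
 -0.21289248]
```

View pics/w2.png

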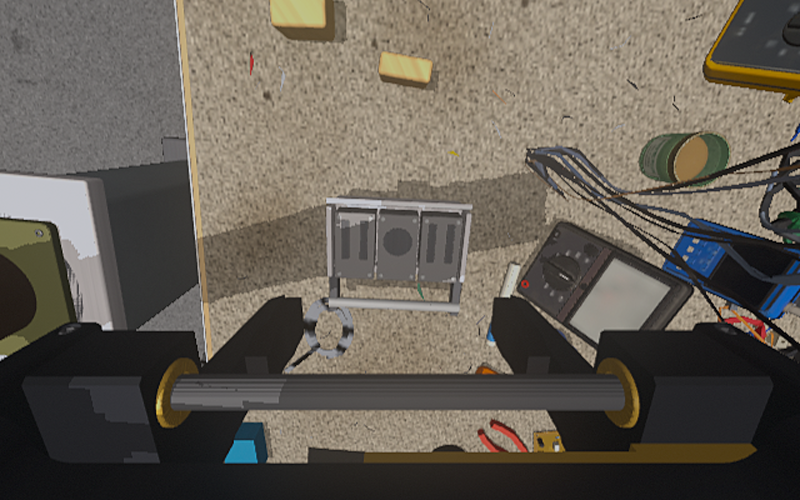

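```bash

python3 - <<'E'
from h import *
import json
ci=r.camera_info('wrist')
json.dump({k:np.array(v).tolist() for k,v in ci.items()},open('/tmp/ci1.json','w'))
save('wrist','w3.png',crop=(250,150,390,255),s=5.7)
s=r.get_state();print(s['tool_pos'],s['eef_rot'])
for q in['carrier','round_module','cross_rail','slot','rail_top','back_wall']:
    L=r.masks_of('wrist',q)
    for d in L[:2]:
        if d['p']>.3:
            c=cv2.minAreaRect(np.argwhere(d['region'])[:,::-1].astype(np.float32)); print(q,round(d['p'],2),np.round(cv2.boxPoints(c),1).tolist())
E
```

```text
[0.54527885 0.16705518 0.29944603] [6.76707562e-01 7.36247258e-01 3.03707245e-04 2.59961215e-03]
carrier 0.76 [[253.60000610351562, 241.6999969482422], [256.3999938964844, 149.39999389648438], [372.0, 153.0], [369.20001220703125, 245.3000030517578]]
round_module 0.97 [[296.1000061035156, 217.0], [298.20001220703125, 160.0], [331.0, 161.3000030517578], [328.8999938964844, 218.1999969482422]]
cross_rail 0.7 [[259.8999938964844, 239.8000030517578], [260.1000061035156, 231.60000610351562], [365.20001220703125, 235.0], [364.8999938964844, 243.10000610351562]]
slot 0.88 [[254.10000610351562, 242.8000030517578], [256.1000061035156, 149.60000610351562], [373.29998779296875, 152.10000610351562], [371.29998779296875, 245.3000030517578]]
rail_top 0.73 [[254.5, 241.8000030517578], [257.29998779296875, 150.1999969482422], [372.3999938964844, 153.8000030517578], [369.6000061035156, 245.39999389648438]]
back_wall 0.97 [[254.3000030517578, 242.8000030517578], [256.20001220703125, 150.39999389648438], [373.29998779296875, 152.89999389648438], [371.29998779296875, 245.3000030517578]]
back_wall 0.35 [[298.0, 161.0], [330.0, 161.0], [330.0, 217.0], [298.0, 217.0]]
```

View pics/w3.png

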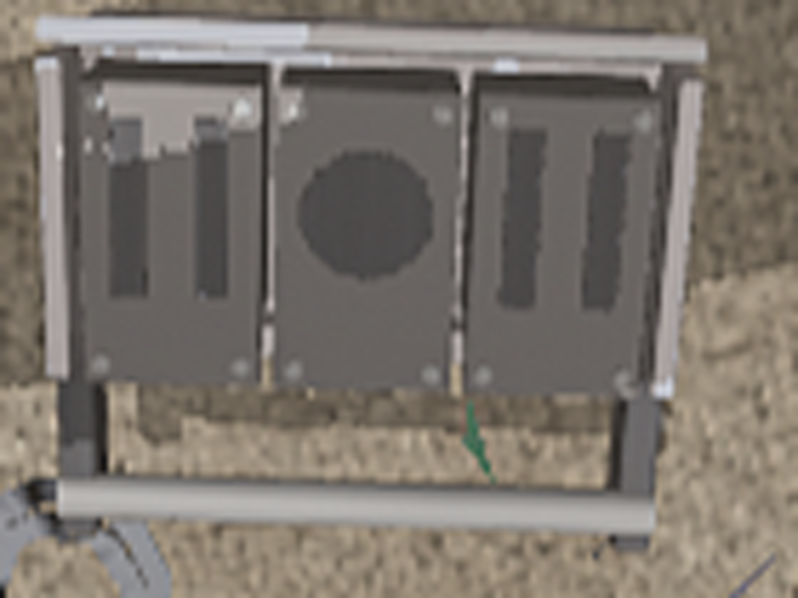

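```bash
cat > /tmp/fit.py <<'E'
from h import *
import json
from scipy.optimize import least_squares
ci=json.load(open('/tmp/ci1.json'))
P=[((272,386),(-46,22,78)),((453,390),(-46,-22,78)),((283,72),(30,22,78)),((462,75),(30,-22,78)),((82,380),(-46,69,78)),((642,395),(-46,-69,78)),((58,497),(-83,78,66)),((655,513),(-83,-78,66)),((365,214),(0,0,78))]
uv=np.array([[250+(a+.5)/5.7-.5,150+(b+.5)/5.7-.5] for (a,b),_ in P]); X=np.array([p for _,p in P])/1e3
def f(p):
    W=X@R.from_euler('z',p[2]).as_matrix().T+[p[0],p[1],0]
    return np.concatenate([proj('',w,ci)-q for w,q in zip(W,uv)])
s=least_squares(f,[.543,.13,1.63]);print(s.x,np.round(s.fun.reshape(-1,2),1).tolist())
E
cp /tmp/fit.py . ; python3 fit.py
```

```text
[0.54645339 0.14035219 1.61750364] [[0.2, -0.4], [-0.4, -0.2], [-1.1, 1.5], [0.6, 2.0], [0.2, -0.3], [-0.4, -0.2], [0.4, -0.9], [0.1, -0.9], [0.4, -1.1]]
```

```bash
sed -i 's/((283,72),(30,22,78)),((462,75),(30,-22,78)),//' fit.py; python3 fit.py
for i in 1 2 3; do python3 -m jog '[{"wx":0,"wy":0,"wz":-0.0524,"dx":-0.003,"dy":-0.082,"dz":-0.021,"hand":0},{"wx":0,"wy":0,"wz":-0.0524,"dx":-0.003,"dy":-0.082,"dz":-0.021,"hand":0},{"wx":0,"wy":0,"wz":-0.0524,"dx":-0.003,"dy":-0.082,"dz":-0.021,"hand":0},{"wx":0,"wy":0,"wz":-0.0524,"dx":-0.003,"dy":-0.082,"dz":-0.021,"hand":0},{"wx":0,"wy":0,"wz":-0.0524,"dx":-0.003,"dy":-0.082,"dz":-0.021,"hand":0}]' |head -3; done
python3 -m jog '[{"wx":0,"wy":0,"wz":0,"dx":0,"dy":0,"dz":0,"hand":0.3},{"wx":0,"wy":0,"wz":0,"dx":0,"dy":0,"dz":0,"hand":0.3},{"wx":0,"wy":0,"wz":0,"dx":0,"dy":0,"dz":0,"hand":0.3}]'
python3 - <<'E'
from h import *
import json
ci=r.camera_info('wrist')
json.dump({k:np.array(v).tolist() for k,v in ci.items()},open('/tmp/ci2.json','w'))
save('wrist','w4.png',s=1.25)
s=r.get_state();print(s['tool_pos'],s['eef_rot'],s['q'])
for d in r.masks_of('wrist','pry_bar'):
    print(d['p'],d['bbox'])
    if d['p']>.3:
        pts=np.argwhere(d['region'])[:,::-1].astype(np.float32)
        b=cv2.boxPoints(cv2.minAreaRect(pts))
        for q in b: print(q,np.round(ray('',q,.008,ci),4))
E
```

```text
[0.54634902 0.13947453 1.6187684 ] [[0.2, 0.2], [-0.5, 0.3], [0.1, 0.3], [-0.5, 0.3], [0.4, -0.3], [-0.0, -0.4], [0.3, -0.5]]
clock: 3.58
tool_pos: [0.5373, 0.0705, 0.2723]
eef_rot: [0.842, 0.539, 0.0, -0.0]
clock: 4.0
tool_pos: [0.5338, -0.032, 0.246]
eef_rot: [0.953, 0.302, 0.0, -0.0]
clock: 4.42
tool_pos: [0.5304, -0.1344, 0.2197]
eef_rot: [0.999, 0.045, 0.0, -0.0]
clock: 4.67
tool_pos: [0.5306, -0.133, 0.2199]
eef_rot: [0.999, 0.048, -0.0, -0.001]
contact_force: [0.2, 0.1, -0.4]
opening: 0.793
finger_force: 0.0
[ 0.53070741 -0.13281865  0.22000789] [ 9.98827261e-01  4.84098726e-02  9.01053222e-05 -7.61204459e-04] [-0.13690223  0.66511129  0.50972428  1.84489617 -0.45939014  0.75098297
 -0.84936789]
0.86 [312.6, 107.1, 328.4, 257.1]
[311.82547 256.95364] [ 0.4058 -0.1375  0.008 ]
[314.0165  106.86886] [ 0.6108 -0.1217  0.008 ]
[327.29105 107.06265] [ 0.6122 -0.1378  0.008 ]
[325.1     257.14743] [ 0.4073 -0.1566  0.008 ]
0.72 [2.4, 60.2, 169.1, 222.4]
[-1.6187356 61.055824 ] [0.626  0.2477 0.008 ]
[162.80644   55.385994] [0.6503 0.0571 0.008 ]
[168.3943 217.4347] [0.4476 0.0642 0.008 ]
[  3.9691315 223.10452  ] [0.417  0.2917 0.008 ]
```

View pics/w4.png

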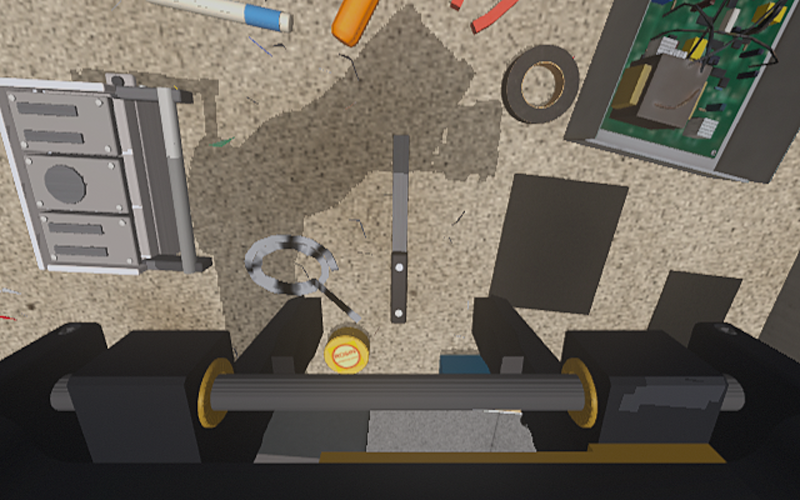

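```bash

python3 -m jog '[{"wx":0,"wy":0,"wz":-0.001,"dx":-0.064,"dy":-0.008,"dz":-0.15,"hand":0.35},{"wx":0,"wy":0,"wz":-0.001,"dx":-0.064,"dy":-0.008,"dz":-0.15,"hand":0.4},{"wx":0,"wy":0,"wz":-0.001,"dx":-0.063,"dy":-0.009,"dz":-0.15,"hand":0.4},{"wx":0,"wy":0,"wz":-0.001,"dx":-0.063,"dy":-0.008,"dz":-0.15,"hand":0.4},{"wx":0,"wy":0,"wz":-0.001,"dx":-0.063,"dy":-0.008,"dz":-0.15,"hand":0.4}]' >/dev/null
python3 -m jog '[{"wx":0,"wy":0,"wz":0,"dx":0,"dy":0,"dz":0,"hand":0.45},{"wx":0,"wy":0,"wz":0,"dx":0,"dy":0,"dz":0,"hand":0.45},{"wx":0,"wy":0,"wz":0,"dx":0,"dy":0,"dz":0,"hand":0.45}]'
```

```text
clock: 5.43
tool_pos: [0.4531, -0.1451, 0.0338]
eef_rot: [0.999, 0.042, 0.001, 0.0]
contact_force: [0.7, 0.4, -0.4]
opening: 0.552
finger_force: 0.0
```

```bash

python3 -m jog '[{"wx":0,"wy":0,"wz":0,"dx":-0.003,"dy":0.003,"dz":-0.041,"hand":0.5},{"wx":0,"wy":0,"wz":0,"dx":-0.003,"dy":0.003,"dz":-0.041,"hand":0.5},{"wx":0,"wy":0,"wz":0,"dx":-0.001,"dy":0.002,"dz":-0.041,"hand":0.5},{"wx":0,"wy":0,"wz":0,"dx":0,"dy":0,"dz":0,"hand":0.6},{"wx":0,"wy":0,"wz":0,"dx":0,"dy":0,"dz":0,"hand":0.7}]' 50
python3 -m jog '[{"wx":0,"wy":0,"wz":0,"dx":0,"dy":0,"dz":0,"hand":1},{"wx":0,"wy":0,"wz":0,"dx":0,"dy":0,"dz":0,"hand":1},{"wx":0,"wy":0,"wz":0,"dx":0,"dy":0,"dz":0,"hand":1},{"wx":0,"wy":0,"wz":0,"dx":0,"dy":0,"dz":0,"hand":1}]' 50
```

```text
clock: 5.85
tool_pos: [0.4523, -0.1433, 0.0038]
eef_rot: [0.999, 0.042, 0.001, 0.001]
contact_force: [-0.3, 0.2, 0.1]
opening: 0.374
finger_force: 0.0
clock: 6.18
tool_pos: [0.451, -0.1432, 0.0034]
eef_rot: [0.999, 0.042, 0.001, 0.0]
contact_force: [0.4, 1.0, 8.3]
opening: 0.197
finger_force: 50.0
```

```bash

python3 -m jog '[{"wx":0,"wy":0,"wz":0,"dx":0,"dy":0,"dz":0.08,"hand":1},{"wx":0,"wy":0,"wz":0,"dx":0,"dy":0,"dz":0.16,"hand":1},{"wx":0,"wy":0,"wz":0,"dx":0,"dy":0,"dz":0.16,"hand":1},{"wx":0,"wy":0,"wz":0,"dx":0,"dy":0,"dz":0.1,"hand":1}]' 60
for i in 1 2; do python3 -m jog '[{"wx":0,"wy":0,"wz":0.0548,"dx":0.031,"dy":0.008,"dz":0,"hand":1},{"wx":0,"wy":0,"wz":0.0548,"dx":0.031,"dy":0.008,"dz":0,"hand":1},{"wx":0,"wy":0,"wz":0.0548,"dx":0.031,"dy":0.008,"dz":0,"hand":1},{"wx":0,"wy":0,"wz":0.0548,"dx":0.031,"dy":0.008,"dz":0,"hand":1},{"wx":0,"wy":0,"wz":0.0548,"dx":0.031,"dy":0.008,"dz":0,"hand":1}]' |head -3; done
python3 -m jog '[{"wx":0,"wy":0,"wz":0.0548,"dx":0.031,"dy":0.008,"dz":0,"hand":1},{"wx":0,"wy":0,"wz":0.0548,"dx":0.031,"dy":0.008,"dz":0,"hand":1},{"wx":0,"wy":0,"wz":0.0548,"dx":0.031,"dy":0.008,"dz":0,"hand":1},{"wx":0,"wy":0,"wz":0.0548,"dx":0.031,"dy":0.008,"dz":0,"hand":1}]' |head -3
python3 -m jog '[{"wx":-0.03,"wy":-0.0014,"wz":0,"dx":0,"dy":0,"dz":0,"hand":1},{"wx":-0.03,"wy":-0.0014,"wz":0,"dx":0,"dy":0,"dz":0,"hand":1},{"wx":-0.03,"wy":-0.0014,"wz":0,"dx":0,"dy":0,"dz":0,"hand":1},{"wx":0,"wy":0,"wz":0,"dx":0,"dy":0,"dz":0,"hand":1},{"wx":0,"wy":0,"wz":0,"dx":0,"dy":0,"dz":0,"hand":1}]' 
cat > bar.py <<'E'
from h import *
C=np.array([.5463,.1395,0]);Rc=R.from_euler('z',1.6188)
def show():
    s=r.get_state();T=R.from_quat(s['eef_rot'])
    # tool: x=camera side fwd, z down ; bar x = tool x
    M=Rc.inv()*T; t=Rc.inv().apply(s['tool_pos']-C)*1e3
    bx=M.apply([1,0,0]);bd=M.apply([0,0,1])
    tip=t+161*bx+3.4*bd
    und=tip[2]+(-83-tip[0])*bx[2]/bx[0]
    print('clk',round(s['clock'],2),'TCP(carrier mm)',np.round(t,1),'bx',np.round(bx,3),'by z',np.round(M.apply([0,1,0]),3),'tip',np.round(tip,1),'under@rail',round(und,1),'F',np.round(s['contact_force'],1),'M',np.round(s['moment'],2),'op',round(float(s['opening']),3))
if __name__=='__main__': show()
E
python3 bar.py
```

```text
clock: 6.52
tool_pos: [0.4501, -0.1435, 0.1303]
eef_rot: [0.999, 0.041, 0.0, 0.0]
contact_force: [0.4, 0.1, -1.5]
opening: 0.196
finger_force: 60.0
clock: 6.93
tool_pos: [0.4887, -0.1331, 0.1276]
eef_rot: [0.95, 0.313, -0.001, 0.0]
clock: 7.35
tool_pos: [0.5273, -0.1233, 0.1274]
eef_rot: [0.83, 0.558, -0.001, 0.0]
clock: 7.68
tool_pos: [0.5583, -0.1155, 0.1274]
eef_rot: [0.689, 0.725, -0.001, 0.0]
clock: 8.1
tool_pos: [0.5582, -0.1139, 0.1271]
eef_rot: [0.687, 0.721, -0.063, 0.065]
contact_force: [0.1, -0.7, -1.1]
opening: 0.191
finger_force: 60.0
clk 8.1 TCP(carrier mm) [-253.7    0.3  127.1] bx [ 0.984  0.001 -0.18 ] by z [ 0.001 -1.    -0.002] tip [-95.9   0.5  94.8] under@rail 92.5 F [ 0.1 -0.7 -1.1] M [0.06 0.11 0.02] op 0.191
```

```bash

python3 - <<'E'
from h import *
from bar import *
ci=r.camera_info('wrist');s=r.get_state()
save('wrist','w5.png',s=1.25)
T=R.from_quat(s['eef_rot']);p=s['tool_pos']
for off in [(161,-8,3.4),(161,8,3.4),(161,-8,-2.6),(161,8,-2.6)]: print('pred tip',np.round(proj('',p+T.apply(np.array(off)/1e3),ci),1))
d=r.masks_of('wrist','pry_bar')
for e in d[:2]:
    y,x=np.where(e['region']);print(e['p'],e['bbox'],[(v,x[y==v].min(),x[y==v].max()) for v in range(y.min(),y.min()+40,6) if (y==v).any()])
for n,X in [('railL',(-83,78,66)),('railR',(-83,-78,66)),('lipL',(-46,22,78)),('lipR',(-46,-22,78)),('disc',(0,0,78)),('fL',(-46,69,78)),('fR',(-46,-69,78))]: print(n,np.round(proj('',C+Rc.apply(np.array(X)/1e3),ci),1), np.round(1.25*(.5+proj('',C+Rc.apply(np.array(X)/1e3),ci))-.5))
E
```

```text
pred tip [296.5 -99.6]
pred tip [334.9 -99.6]
pred tip [ 295.4 -110.2]
pred tip [ 335.7 -110.2]
railL [ 156.7 -109.3] [ 196. -136.]
railR [ 477.7 -109.1] [ 597. -136.]
lipL [ 260.1 -258.6] [ 325. -323.]
lipR [ 374.1 -258.5] [ 468. -323.]
disc [ 317.1 -505. ] [ 397. -631.]
fL [ 138.4 -258.6] [ 173. -323.]
fR [ 496.  -258.5] [ 620. -323.]
```

View pics/w5.png

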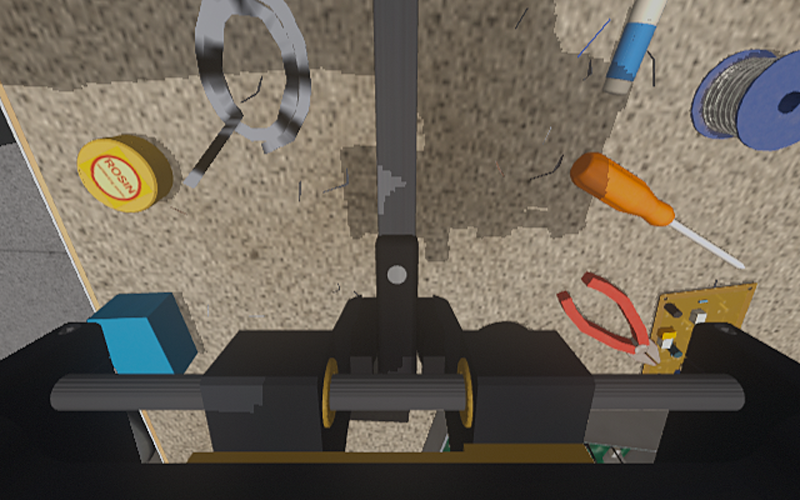

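```bash

python3 -m jog '[{"wx":0,"wy":0,"wz":0,"dx":0,"dy":0,"dz":-0.043,"hand":1},{"wx":0,"wy":0,"wz":0,"dx":0,"dy":0,"dz":-0.043,"hand":1},{"wx":0,"wy":0,"wz":0,"dx":0,"dy":0,"dz":0,"hand":1},{"wx":0,"wy":0,"wz":0,"dx":0,"dy":0,"dz":0,"hand":1}]' >/dev/null; python3 bar.py
python3 -m jog '[{"wx":0,"wy":0,"wz":0,"dx":-0.003,"dy":0.062,"dz":-0.011,"hand":1},{"wx":0,"wy":0,"wz":0,"dx":-0.003,"dy":0.062,"dz":-0.011,"hand":1},{"wx":0,"wy":0,"wz":0,"dx":0,"dy":0,"dz":0,"hand":1},{"wx":0,"wy":0,"wz":0,"dx":0,"dy":0,"dz":0,"hand":1}]' >/dev/null; python3 bar.py
python3 - <<'E'
from h import *
s=r.get_state();T=R.from_quat(s['eef_rot']);p=s['tool_pos']
print('pred handle front',np.round(proj('wrist',p+T.apply(np.array([41,0,3.4-14])/1e3)),1),'seen 317.5,189')
E
```

```text
clk 8.53 TCP(carrier mm) [-255.7    1.2  104.5] bx [ 0.984 -0.002 -0.18 ] by z [-0.003 -1.    -0.003] tip [-97.9   0.8  72.2] under@rail 69.5 F [-0.   0.  -1.5] M [0.11 0.07 0.01] op 0.2
clk 8.87 TCP(carrier mm) [-223.6    0.   100.1] bx [ 0.984  0.    -0.18 ] by z [-0.    -1.    -0.001] tip [-65.9   0.   67.8] under@rail 70.9 F [ 0.  -0.2 -2. ] M [ 0.09  0.04 -0.01] op 0.193
pred handle front [316.  186.5] seen 317.5,189
```

```bash

python3 -m jog '[{"wx":0,"wy":0,"wz":0,"dx":-0.002,"dy":0.044,"dz":-0.008,"hand":1},{"wx":0,"wy":0,"wz":0,"dx":-0.002,"dy":0.044,"dz":-0.008,"hand":1},{"wx":0,"wy":0,"wz":0,"dx":-0.002,"dy":0.044,"dz":-0.008,"hand":1},{"wx":0,"wy":0,"wz":0,"dx":0,"dy":0,"dz":0,"hand":1},{"wx":0,"wy":0,"wz":0,"dx":0,"dy":0,"dz":0,"hand":1}]' >/dev/null; python3 bar.py
```

```text
clk 9.28 TCP(carrier mm) [-189.8    0.    93.9] bx [ 0.984  0.001 -0.18 ] by z [ 0.    -1.    -0.001] tip [-32.    0.1  61.6] under@rail 71.0 F [-0.5  0.2 -1.8] M [0.03 0.09 0.04] op 0.195
```

```bash

python3 -m jog '[{"wx":0.019,"wy":0.0009,"wz":0,"dx":0,"dy":-0.0014,"dz":-0.0167,"hand":1},{"wx":0.019,"wy":0.0009,"wz":0,"dx":0,"dy":-0.0014,"dz":-0.0167,"hand":1},{"wx":0.019,"wy":0.0009,"wz":0,"dx":0,"dy":-0.0014,"dz":-0.0167,"hand":1},{"wx":0.019,"wy":0.0009,"wz":0,"dx":0,"dy":-0.0014,"dz":-0.0167,"hand":1},{"wx":0.019,"wy":0.0009,"wz":0,"dx":0,"dy":-0.0014,"dz":-0.0167,"hand":1}]' >/dev/null; python3 bar.py
python3 -m jog '[{"wx":0,"wy":0,"wz":0,"dx":0,"dy":0,"dz":0,"hand":1},{"wx":0,"wy":0,"wz":0,"dx":0,"dy":0,"dz":0,"hand":1}]' >/dev/null; python3 bar.py
```

```text
clk 9.7 TCP(carrier mm) [-192.7   -0.3   73.9] bx [ 1.    -0.001  0.011] by z [-0.001 -1.     0.001] tip [-31.7  -0.5  72.3] under@rail 71.7 F [-1.2  3.1  4.2] M [0.35 0.24 0.08] op 0.193
clk 9.87 TCP(carrier mm) [-194.5    0.2   73.5] bx [ 1.    -0.004  0.008] by z [-0.004 -1.    -0.   ] tip [-33.4  -0.4  71.4] under@rail 71.0 F [ 0.3 -1.4  0.2] M [-0.51  0.15 -0.02] op 0.194
```

```bash

python3 -m jog '[{"wx":0.0175,"wy":0.0008,"wz":0,"dx":0,"dy":0.001,"dz":-0.017,"hand":1},{"wx":0.0175,"wy":0.0008,"wz":0,"dx":0,"dy":0.001,"dz":-0.017,"hand":1},{"wx":0.0175,"wy":0.0008,"wz":0,"dx":0,"dy":0.001,"dz":-0.017,"hand":1},{"wx":0,"wy":0,"wz":0,"dx":0,"dy":0,"dz":0,"hand":1}]' >/dev/null; python3 bar.py
python3 -m jog '[{"wx":0.0175,"wy":0.0008,"wz":0,"dx":0,"dy":0.001,"dz":-0.017,"hand":1},{"wx":0.0175,"wy":0.0008,"wz":0,"dx":0,"dy":0.001,"dz":-0.017,"hand":1},{"wx":0.0175,"wy":0.0008,"wz":0,"dx":0,"dy":0.001,"dz":-0.017,"hand":1},{"wx":0,"wy":0,"wz":0,"dx":0,"dy":0,"dz":0,"hand":1}]' >/dev/null; python3 bar.py
```

```text
clk 10.2 TCP(carrier mm) [-194.8    0.5   60. ] bx [ 0.994 -0.005  0.112] by z [-0.005 -1.    -0.001] tip [-34.4  -0.3  74.7] under@rail 69.2 F [-0.5 -1.3 -0.2] M [-0.33  0.02 -0.05] op 0.193
clk 10.53 TCP(carrier mm) [-192.7    0.4   47.1] bx [ 0.976 -0.004  0.217] by z [-0.004 -1.    -0.002] tip [-34.8  -0.2  78.7] under@rail 68.0 F [ 0.1 -1.3  1.1] M [-0.39  0.09 -0.05] op 0.197
```

```bash

python3 - <<'E'
from h import *
a=save('scene','s6.png');b=save('top','t6.png')
A=cv2.resize(a[155:255,215:315],(400,400),interpolation=cv2.INTER_CUBIC);B=cv2.resize(b[170:270,240:340],(400,400),interpolation=cv2.INTER_CUBIC)
cv2.imwrite('pics/c6.png',np.hstack([A,B])[:,:,::-1])
E
python3 bar.py
```

```text
clk 10.63 TCP(carrier mm) [-192.6    0.    47.7] bx [ 0.977 -0.002  0.214] by z [-0.002 -1.    -0.   ] tip [-34.6  -0.4  78.9] under@rail 68.3 F [-0.  -3.1  0.1] M [-0.63  0.09  0.06] op 0.198
```

View pics/c6.png

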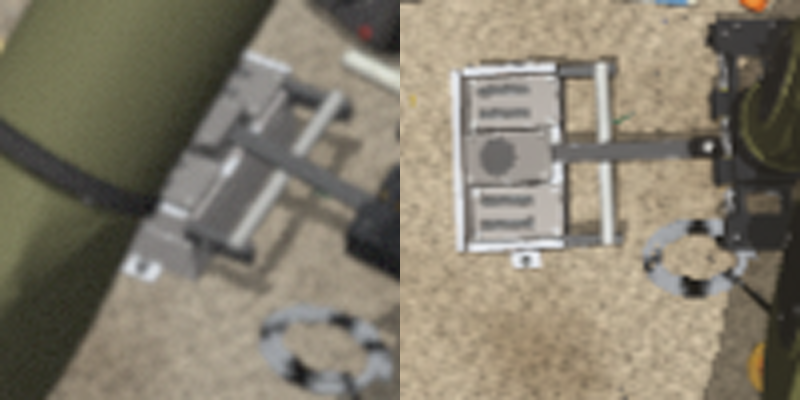

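```bash

python3 -m jog '[{"wx":0.0125,"wy":0.0006,"wz":0,"dx":0,"dy":0.001,"dz":-0.014,"hand":1},{"wx":0.0125,"wy":0.0006,"wz":0,"dx":0,"dy":0.001,"dz":-0.014,"hand":1},{"wx":0,"wy":0,"wz":0,"dx":0,"dy":0,"dz":0,"hand":1},{"wx":0,"wy":0,"wz":0,"dx":0,"dy":0,"dz":0,"hand":1}]' >/dev/null; python3 bar.py
python3 - <<'E'
from h import *
from bar import *
b=save('top','t7.png')
for e in r.masks_of('top','round_module')[:1]:
    y,x=np.where(e['region']);print(e['p'],e['bbox'])
for z,n in[(78,'seated'),(92,'up')]:
  for X in[(-46,22,z),(-46,-22,z)]: print(n,np.round(proj('top',C+Rc.apply(np.array(X)/1e3)),1))
E
```

```text
clk 10.97 TCP(carrier mm) [-191.    -0.2   41.1] bx [ 0.965 -0.001  0.264] by z [-0.001 -1.     0.   ] tip [-34.8  -0.4  80.3] under@rail 67.1 F [ 0.2 -2.5  1.8] M [-0.32  0.09  0.  ] op 0.197
0.69 [258.1, 200.2, 279.3, 214.3]
seated [279.4 214.1]
seated [278.8 201.1]
up [278.9 213.8]
up [278.4 200.7]
```

```bash

python3 -m jog '[{"wx":-0.0262,"wy":-0.0013,"wz":0,"dx":0,"dy":0,"dz":0.026,"hand":1},{"wx":-0.0262,"wy":-0.0013,"wz":0,"dx":0,"dy":0,"dz":0.026,"hand":1},{"wx":-0.0262,"wy":-0.0013,"wz":0,"dx":0,"dy":0,"dz":0.026,"hand":1},{"wx":-0.0262,"wy":-0.0013,"wz":0,"dx":0,"dy":0,"dz":0.026,"hand":1},{"wx":-0.0262,"wy":-0.0013,"wz":0,"dx":0,"dy":0,"dz":0.026,"hand":1}]' >/dev/null; python3 bar.py
python3 -m jog '[{"wx":-0.0262,"wy":-0.0013,"wz":0,"dx":0,"dy":0,"dz":0.026,"hand":1},{"wx":-0.0262,"wy":-0.0013,"wz":0,"dx":0,"dy":0,"dz":0.026,"hand":1},{"wx":0,"wy":0,"wz":0,"dx":0,"dy":0,"dz":0,"hand":1},{"wx":0,"wy":0,"wz":0,"dx":0,"dy":0,"dz":0,"hand":1}]' >/dev/null; python3 bar.py
```

```text
clk 11.48 TCP(carrier mm) [-190.1   -0.    74.2] bx [ 1.    -0.001  0.004] by z [-0.001 -1.     0.001] tip [-29.1  -0.1  71.4] under@rail 71.2 F [ 0.4 -0.  -2.3] M [-0.09 -0.   -0.  ] op 0.195
clk 11.82 TCP(carrier mm) [-1.887e+02 -1.000e-01  8.640e+01] bx [ 0.995  0.002 -0.097] by z [ 0.003 -1.     0.001] tip [-28.8   0.3  67.4] under@rail 72.7 F [ 0.4  0.4 -1.6] M [-0.06  0.06  0.  ] op 0.194
```

```bash

python3 -m jog '[{"wx":0,"wy":0,"wz":0,"dx":0.004,"dy":-0.09,"dz":0.01,"hand":1},{"wx":0,"wy":0,"wz":0,"dx":0.005,"dy":-0.1,"dz":0.01,"hand":1},{"wx":0,"wy":0,"wz":0,"dx":0.005,"dy":-0.1,"dz":0.01,"hand":1},{"wx":0.0243,"wy":0.0012,"wz":0,"dx":0.003,"dy":-0.05,"dz":0,"hand":1},{"wx":0.0243,"wy":0.0012,"wz":0,"dx":0.003,"dy":-0.05,"dz":0,"hand":1}]' >/dev/null; python3 bar.py
python3 -m jog '[{"wx":0,"wy":0,"wz":0,"dx":0,"dy":0,"dz":-0.12,"hand":1},{"wx":0,"wy":0,"wz":0,"dx":0,"dy":0,"dz":-0.12,"hand":1},{"wx":0,"wy":0,"wz":0,"dx":0,"dy":0,"dz":-0.08,"hand":1},{"wx":0,"wy":0,"wz":0,"dx":0,"dy":0,"dz":0,"hand":1}]' ; python3 bar.py
python3 - <<'E'
from h import *
ci=r.camera_info('wrist')
save('wrist','w8.png',s=1.25)
for q in['pry_bar','round_module','cross_rail']:
  for e in r.masks_of('wrist',q)[:1]:
    y,x=np.where(e['region']);print(q,e['p'],e['bbox'])
E
```

```text
clk 12.23 TCP(carrier mm) [-290.2    0.5   93.6] bx [ 1.    -0.003  0.002] by z [-0.003 -1.     0.   ] tip [-129.2    0.    90.5] under@rail 90.5 F [ 0.6 -0.6 -2.5] M [-0.13  0.03  0.07] op 0.196
clock: 12.57
tool_pos: [0.5568, -0.1494, 0.0098]
eef_rot: [0.691, 0.722, -0.002, -0.003]
contact_force: [-0.4, -0.4, -1.0]
opening: 0.196
finger_force: 60.0
clk 12.57 TCP(carrier mm) [-289.1    3.3    9.8] bx [ 1.    -0.004  0.002] by z [-0.004 -1.    -0.007] tip [-128.1    2.7    6.8] under@rail 6.9 F [-0.4 -0.4 -1. ] M [-0.09  0.08  0.02] op 0.196
pry_bar 0.59 [297.9, 0.0, 335.5, 297.7]
round_module 0.28 [609.0, 0.0, 637.7, 16.8]
cross_rail 0.21 [297.8, 0.4, 336.6, 302.0]
```

Set it down and release.

```bash

python3 -m jog '[{"wx":0,"wy":0,"wz":0,"dx":0,"dy":0,"dz":-0.012,"hand":1},{"wx":0,"wy":0,"wz":0,"dx":0,"dy":0,"dz":-0.012,"hand":1},{"wx":0,"wy":0,"wz":0,"dx":0,"dy":0,"dz":0,"hand":1}]' 15
python3 -m jog '[{"wx":0,"wy":0,"wz":0,"dx":0,"dy":0,"dz":0,"hand":0.6},{"wx":0,"wy":0,"wz":0,"dx":0,"dy":0,"dz":0,"hand":0.45},{"wx":0,"wy":0,"wz":0,"dx":0,"dy":0,"dz":0,"hand":0.45},{"wx":0,"wy":0,"wz":0,"dx":0,"dy":0,"dz":0.08,"hand":0.3},{"wx":0,"wy":0,"wz":0,"dx":0,"dy":0,"dz":0.16,"hand":0}]'
```

```text
clock: 13.02
tool_pos: [0.5607, -0.1485, 0.0081]
eef_rot: [0.69, 0.723, 0.0, 0.001]
contact_force: [0.0, 0.6, -1.3]
opening: 0.203
finger_force: 15.0
clock: 13.43
tool_pos: [0.5576, -0.1476, 0.065]
eef_rot: [0.69, 0.724, -0.002, -0.003]
contact_force: [0.2, -0.1, 0.4]
opening: 0.555
finger_force: 0.0
```

```bash

for i in 1 2; do python3 -m jog '[{"wx":0,"wy":0,"wz":0,"dx":-0.004,"dy":0.112,"dz":0.094,"hand":0},{"wx":0,"wy":0,"wz":0,"dx":-0.004,"dy":0.112,"dz":0.094,"hand":0},{"wx":0,"wy":0,"wz":0,"dx":-0.004,"dy":0.112,"dz":0.094,"hand":0},{"wx":0,"wy":0,"wz":0,"dx":-0.004,"dy":0.112,"dz":0.094,"hand":0},{"wx":0,"wy":0,"wz":0,"dx":-0.004,"dy":0.112,"dz":0.094,"hand":0}]' >/dev/null; done
python3 -m jog '[{"wx":0,"wy":0,"wz":0,"dx":0,"dy":0,"dz":0,"hand":0},{"wx":0,"wy":0,"wz":0,"dx":0,"dy":0,"dz":0,"hand":0},{"wx":0,"wy":0,"wz":0,"dx":0,"dy":0,"dz":0,"hand":0}]' |head -3
python3 - <<'E'
from h import *
from bar import *
ci=r.camera_info('wrist')
import json;json.dump({k:np.array(v).tolist() for k,v in ci.items()},open('/tmp/ci3.json','w'))
f=lambda X:proj('',C+Rc.apply(np.array(X)/1e3),ci)
c=f((0,0,78)).astype(int);x0,y0=c[0]-75,max(0,c[1]-45);print('crop',x0,y0)
save('wrist','w9.png',crop=(x0,y0,x0+150,y0+112),s=5.3)
# predicted corners in crop px, seated vs propped 0.2 rad about heel (30,46)
a=.2
for n,X in[('lip',(-46,22)),('lip',(-46,-22)),('back',(30,22)),('back',(30,-22)),('disc',(0,0)),('nbr',(-46,69)),('nbr',(-46,-69)),('rail',(-83,78)),('rail',(-83,-78))]:
    z=66 if n=='rail' else 78
    d=np.array([X[0]-30,z-46]);p=np.array([30+d[0]*np.cos(a)+d[1]*np.sin(a),46-d[0]*np.sin(a)+d[1]*np.cos(a)])
    print(n,X,'seated',np.round((f((X[0],X[1],z))-[x0,y0]+.5)*5.3),'propped',np.round((f((p[0],X[1],p[1]))-[x0,y0]+.5)*5.3),np.round(p))
print(r.get_state()['tool_pos'])
E
```

```text
clock: 14.52
tool_pos: [0.5499, 0.1304, 0.3025]
eef_rot: [0.691, 0.723, -0.001, 0.001]
crop 239 116
lip (-46, 22) seated [320. 419.] propped [316. 407.] [-38.  92.]
lip (-46, -22) seated [489. 419.] propped [492. 406.] [-38.  92.]
back (30, 22) seated [313. 124.] propped [313.  97.] [36. 77.]
back (30, -22) seated [493. 123.] propped [493.  97.] [36. 77.]
disc (0, 0) seated [404. 245.] propped [403. 221.] [ 7. 83.]
nbr (-46, 69) seated [140. 420.] propped [128. 407.] [-38.  92.]
nbr (-46, -69) seated [669. 419.] propped [680. 406.] [-38.  92.]
rail (-83, 78) seated [124. 535.] propped [106. 544.] [-77.  88.]
rail (-83, -78) seated [688. 533.] propped [703. 543.] [-77.  88.]
[0.54980482 0.12967519 0.30202754]
```

View pics/w9.png

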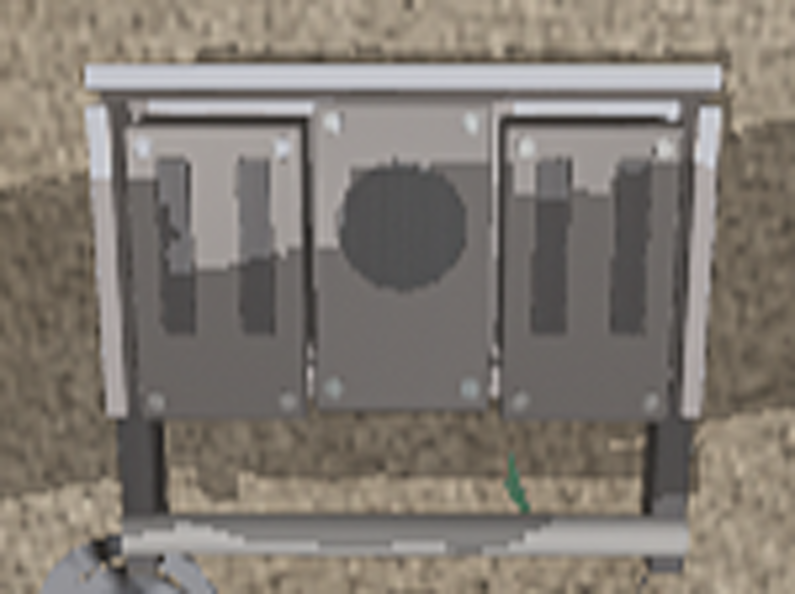

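```bash

python3 -m jog '[{"wx":0,"wy":0,"wz":0,"dx":-0.002,"dy":-0.014,"dz":-0.14,"hand":0},{"wx":0,"wy":0,"wz":0,"dx":-0.002,"dy":-0.014,"dz":-0.16,"hand":0},{"wx":0,"wy":0,"wz":0,"dx":-0.002,"dy":-0.014,"dz":-0.16,"hand":0},{"wx":0,"wy":0,"wz":0,"dx":-0.002,"dy":-0.014,"dz":-0.16,"hand":0},{"wx":0,"wy":0,"wz":0,"dx":-0.001,"dy":-0.013,"dz":-0.16,"hand":0}]' >/dev/null
python3 -m jog '[{"wx":0,"wy":0,"wz":0,"dx":0,"dy":0,"dz":0,"hand":0},{"wx":0,"wy":0,"wz":0,"dx":0,"dy":0,"dz":0,"hand":0},{"wx":0,"wy":0,"wz":0,"dx":0,"dy":0,"dz":0,"hand":0}]'; python3 bar.py
```

```text
clock: 15.23
tool_pos: [0.5492, 0.1134, 0.1092]
eef_rot: [0.691, 0.723, 0.001, 0.001]
contact_force: [0.5, 0.3, -0.4]
opening: 1.001
finger_force: 0.0
clk 15.23 TCP(carrier mm) [-26.2  -1.6 109.2] bx [ 1.    -0.003 -0.001] by z [-0.003 -1.     0.002] tip [134.8  -2.1 105.7] under@rail 105.8 F [ 0.5  0.3 -0.4] M [-0.08  0.03 -0.03] op 1.001
```

```bash

python3 -m jog '[{"wx":0,"wy":0,"wz":0,"dx":-0.003,"dy":-0.001,"dz":-0.038,"hand":0.2},{"wx":0,"wy":0,"wz":0,"dx":-0.003,"dy":-0.001,"dz":-0.038,"hand":0.3},{"wx":0,"wy":0,"wz":0,"dx":0,"dy":0,"dz":-0.037,"hand":0.4},{"wx":0,"wy":0,"wz":0,"dx":0,"dy":0,"dz":0,"hand":0.42},{"wx":0,"wy":0,"wz":0,"dx":0,"dy":0,"dz":0,"hand":0.42}]' 20; python3 bar.py
python3 -m jog '[{"wx":0,"wy":0,"wz":0,"dx":0,"dy":0,"dz":0,"hand":0.5},{"wx":0,"wy":0,"wz":0,"dx":0,"dy":0,"dz":0,"hand":0.55},{"wx":0,"wy":0,"wz":0,"dx":0,"dy":0,"dz":0,"hand":1},{"wx":0,"wy":0,"wz":0,"dx":0,"dy":0,"dz":0,"hand":1}]' 50; python3 bar.py
```

```text
clock: 15.65
tool_pos: [0.5466, 0.1138, 0.0795]
eef_rot: [0.69, 0.723, -0.0, 0.0]
contact_force: [0.6, -0.2, 0.8]
opening: 0.647
finger_force: 0.0
clk 15.65 TCP(carrier mm) [-25.7   0.9  79.5] bx [ 1.    -0.001 -0.001] by z [-0.001 -1.     0.   ] tip [135.3   0.7  76. ] under@rail 76.1 F [ 0.6 -0.2  0.8] M [-0.05  0.09 -0.01] op 0.647
clock: 15.98
tool_pos: [0.5468, 0.1138, 0.0797]
eef_rot: [0.69, 0.723, 0.0, 0.0]
contact_force: [0.3, 0.5, 0.4]
opening: 0.489
finger_force: 50.0
clk 15.98 TCP(carrier mm) [-25.7   0.7  79.7] bx [ 1.    -0.001 -0.001] by z [-0.001 -1.     0.001] tip [135.3   0.5  76.2] under@rail 76.4 F [0.3 0.5 0.4] M [-0.    0.05 -0.04] op 0.489
```

```bash

python3 -m jog '[{"wx":0,"wy":0,"wz":0,"dx":0,"dy":-0.003,"dz":0.02,"hand":1},{"wx":0,"wy":0,"wz":0,"dx":0,"dy":-0.003,"dz":0.03,"hand":1},{"wx":0,"wy":0,"wz":0,"dx":0,"dy":0,"dz":0.04,"hand":1},{"wx":0,"wy":0,"wz":0,"dx":0,"dy":0,"dz":0.04,"hand":1},{"wx":0,"wy":0,"wz":0,"dx":0,"dy":0,"dz":0.04,"hand":1}]' 60; python3 bar.py
python3 -m jog '[{"wx":0,"wy":0,"wz":0,"dx":0,"dy":0,"dz":0.06,"hand":1},{"wx":0,"wy":0,"wz":0,"dx":0,"dy":0,"dz":0.06,"hand":1},{"wx":0,"wy":0,"wz":0,"dx":0,"dy":0,"dz":0.06,"hand":1},{"wx":0,"wy":0,"wz":0,"dx":0,"dy":0,"dz":0.06,"hand":1},{"wx":0,"wy":0,"wz":0,"dx":0,"dy":0,"dz":0,"hand":1}]' ; python3 bar.py
python3 - <<'E'
from h import *
a=save('scene','s10.png');b=save('wrist','w10.png')
A=cv2.resize(a[125:225,215:315],(400,400),interpolation=cv2.INTER_CUBIC);B=cv2.resize(b[100:300,220:420],(400,400),interpolation=cv2.INTER_CUBIC)
cv2.imwrite('pics/c10.png',np.hstack([A,B])[:,:,::-1])
E
```

```text
clock: 16.4
tool_pos: [0.5469, 0.1121, 0.1235]
eef_rot: [0.691, 0.723, 0.0, 0.001]
contact_force: [0.3, 0.3, -2.2]
opening: 0.484
finger_force: 60.0
clk 16.4 TCP(carrier mm) [-27.4   0.8 123.5] bx [ 1.    -0.002 -0.001] by z [-0.002 -1.     0.001] tip [133.6   0.5 120. ] under@rail 120.1 F [ 0.3  0.3 -2.2] M [-0.16  0.04  0.04] op 0.484
clock: 16.82
tool_pos: [0.5486, 0.1125, 0.1856]
eef_rot: [0.691, 0.723, 0.003, 0.002]
contact_force: [0.9, 0.0, -2.4]
opening: 0.489
finger_force: 60.0
clk 16.82 TCP(carrier mm) [-27.1  -1.  185.6] bx [ 1.    -0.002  0.001] by z [-0.002 -1.     0.007] tip [133.9  -1.3 182.3] under@rail 182.2 F [ 0.9  0.  -2.4] M [-0.06  0.01 -0.03] op 0.489
```

View pics/c10.png

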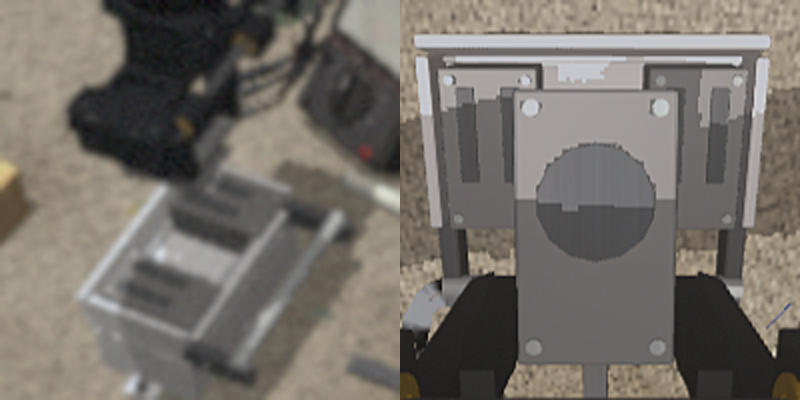

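```bash

python3 - <<'E'
from h import *
ci=r.camera_info('wrist');s=r.get_state()
obj=np.array([(30,22,32),(30,-22,32),(-46,22,32),(-46,-22,32),(0,0,32)],float)
im=np.array([(277,145.5),(336+20-.5,145.5),(279,281.5),(357,281.5),(220+(596-400)/2,100+202/2)],float)
ok,rv,tv=cv2.solvePnP(obj[:5],im,np.array(ci['mtx']),None,flags=cv2.SOLVEPNP_ITERATIVE)
pr,_=cv2.projectPoints(obj,rv,tv,np.array(ci['mtx']),None);print((pr[:,0]-im).round(1).tolist())
Rw=R.from_matrix(np.array(ci['R']).T)
Rm=Rw*R.from_rotvec(rv[:,0]); pm=Rw.apply(tv[:,0]/1e3-np.array(ci['t']))
T=R.from_quat(s['eef_rot'])
print('mod axes z',Rm.as_matrix()[:,2],'x',Rm.as_matrix()[:,0],'origin',pm,'tcp',s['tool_pos'])
print('in tool: origin mm',T.inv().apply(pm-s['tool_pos'])*1e3,'tilt about y',np.arcsin((T.inv()*Rm).as_matrix()[2,0]))
E
```

```text
[[-0.1, 0.8], [1.0, 0.0], [-0.0, 0.4], [-0.1, -0.3], [-0.8, -0.9]]
mod axes z [-0.01671238  0.26876083  0.96306195] x [-0.05332826  0.96158589 -0.26927433] origin [0.54664816 0.13338873 0.15012844] tcp [0.5469401  0.11232392 0.18284986]
in tool: origin mm [21.06409276  0.62477364 32.71722166] tilt about y 0.272357160308402
```

```bash

python3 - <<'E'
from h import *
import json
ci=json.load(open('/tmp/ci2.json'))
c=[ray('',((u+.5)/1.25-.5,(v+.5)/1.25-.5),.003,ci)[:2] for u,v in [(517,174),(628,187),(590,314),(490,303)]]
print(np.round(c,3).tolist(),np.mean(c,0))
f=lambda u,v:(180+(u)/2.75,120+(v)/2.75)
for z in(.0,.05): print([np.round(ray('top',f(*q),z)[:2],3).tolist() for q in((580,190),(705,205))])
E
```

```text
[[0.584, -0.251], [0.582, -0.368], [0.435, -0.368], [0.438, -0.25]] [ 0.50973294 -0.3091321 ]
[[0.62, -0.3], [0.599, -0.462]]
[[0.613, -0.291], [0.593, -0.447]]
```

```bash

for i in 1 2 3; do python3 -m jog '[{"wx":0.0083,"wy":0.0004,"wz":0,"dx":-0.0136,"dy":-0.1188,"dz":0,"hand":1},{"wx":0.0083,"wy":0.0004,"wz":0,"dx":-0.0136,"dy":-0.1188,"dz":0,"hand":1},{"wx":0.0083,"wy":0.0004,"wz":0,"dx":-0.0136,"dy":-0.1188,"dz":0,"hand":1},{"wx":0.0083,"wy":0.0004,"wz":0,"dx":-0.0136,"dy":-0.1188,"dz":0,"hand":1},{"wx":0.0083,"wy":0.0004,"wz":0,"dx":-0.0136,"dy":-0.1188,"dz":0,"hand":1}]' |head -2; done
python3 -m jog '[{"wx":0,"wy":0,"wz":0,"dx":0,"dy":0,"dz":-0.12,"hand":1},{"wx":0,"wy":0,"wz":0,"dx":0,"dy":0,"dz":-0.12,"hand":1},{"wx":0,"wy":0,"wz":0,"dx":0,"dy":0,"dz":-0.12,"hand":1},{"wx":0,"wy":0,"wz":0,"dx":0,"dy":0,"dz":-0.1,"hand":1},{"wx":0,"wy":0,"wz":0,"dx":0,"dy":0,"dz":0,"hand":1}]' 
python3 - <<'E'
from h import *
ci=r.camera_info('wrist');s=r.get_state()
save('wrist','w11.png')
T=R.from_quat(s['eef_rot']);print(T.as_matrix().round(3).tolist(),s['tool_pos'])
for e in r.masks_of('wrist','round_module')[:1]:
    y,x=np.where(e['region']);print(e['p'],e['bbox'],cv2.approxPolyDP(cv2.findContours(e['region'].astype(np.uint8),0,2)[0][0],5,True)[:,0].tolist())
E
```

```text
clock: 17.33
tool_pos: [0.5286, -0.0376, 0.1811]
clock: 17.75
tool_pos: [0.5116, -0.1861, 0.1811]
clock: 18.17
tool_pos: [0.4946, -0.3345, 0.1809]
clock: 18.58
tool_pos: [0.4918, -0.331, 0.0613]
eef_rot: [0.685, 0.717, 0.085, -0.095]
contact_force: [-1.7, 0.7, -1.0]
opening: 0.487
finger_force: 60.0
[[-0.043, 0.999, -0.02], [0.967, 0.047, 0.252], [0.253, -0.009, -0.968]] [ 0.49177464 -0.33097819  0.061343  ]
0.64 [275.4, 140.9, 359.4, 282.9] [[278, 144], [279, 280], [354, 281], [358, 145]]
```

```bash

python3 -m jog '[{"wx":0,"wy":0,"wz":0,"dx":0,"dy":0,"dz":-0.05,"hand":1},{"wx":0,"wy":0,"wz":0,"dx":0,"dy":0,"dz":-0.04,"hand":1},{"wx":0,"wy":0,"wz":0,"dx":0,"dy":0,"dz":-0.01,"hand":1},{"wx":0,"wy":0,"wz":0,"dx":0,"dy":0,"dz":0,"hand":1},{"wx":0,"wy":0,"wz":0,"dx":0,"dy":0,"dz":0,"hand":1}]' 
python3 -m jog '[{"wx":0,"wy":0,"wz":0,"dx":0,"dy":0,"dz":-0.008,"hand":1},{"wx":0,"wy":0,"wz":0,"dx":0,"dy":0,"dz":-0.004,"hand":1},{"wx":0,"wy":0,"wz":0,"dx":0,"dy":0,"dz":0,"hand":1}]' 
```

```text
clock: 19.1
tool_pos: [0.4958, -0.3334, 0.0423]
eef_rot: [0.685, 0.718, 0.086, -0.089]
contact_force: [-0.4, 0.4, -2.3]
opening: 0.488
finger_force: 60.0
clock: 19.35
tool_pos: [0.4958, -0.3334, 0.0392]
eef_rot: [0.685, 0.718, 0.086, -0.09]
contact_force: [-0.0, -0.7, -0.9]
opening: 0.487
finger_force: 60.0
```

```bash

for i in 1 2 3; do python3 -m jog '[{"wx":0,"wy":0,"wz":0,"dx":0,"dy":0,"dz":-0.008,"hand":1},{"wx":0,"wy":0,"wz":0,"dx":0,"dy":0,"dz":0,"hand":1},{"wx":0,"wy":0,"wz":0,"dx":0,"dy":0,"dz":0,"hand":1}]' |sed -n '2p;4p'; python3 -c "
from plant import r;print(r.get_state()['moment'].round(2))"; done
```

```text
tool_pos: [0.4956, -0.3333, 0.037]
contact_force: [-0.4, -0.5, -2.0]
[-0.42  0.09  0.03]
tool_pos: [0.4956, -0.3333, 0.0349]
contact_force: [-0.9, -0.1, -1.3]
[-0.45  0.06 -0.01]
tool_pos: [0.4956, -0.3333, 0.0329]
contact_force: [0.8, 0.6, -1.8]
[-0.44  0.02  0.  ]
```

```bash

for i in 1 2 3; do python3 -m jog '[{"wx":0,"wy":0,"wz":0,"dx":0,"dy":0,"dz":-0.007,"hand":1},{"wx":0,"wy":0,"wz":0,"dx":0,"dy":0,"dz":0,"hand":1},{"wx":0,"wy":0,"wz":0,"dx":0,"dy":0,"dz":0,"hand":1}]' |sed -n '2p;4p'; python3 -c "
from plant import r;print(r.get_state()['moment'].round(2))"; done
```

```text
tool_pos: [0.4956, -0.3333, 0.0312]
contact_force: [0.7, 0.4, -1.2]
[-0.43  0.04 -0.04]
tool_pos: [0.4956, -0.3333, 0.0295]
contact_force: [0.4, 0.2, -0.7]
[-0.48  0.05 -0.03]
tool_pos: [0.4956, -0.3333, 0.0277]
contact_force: [-0.5, -0.0, -1.0]
[-0.38  0.08 -0.02]
```

```bash

for i in 1 2 3; do python3 -m jog '[{"wx":0,"wy":0,"wz":0,"dx":0,"dy":0,"dz":-0.007,"hand":1},{"wx":0,"wy":0,"wz":0,"dx":0,"dy":0,"dz":0,"hand":1},{"wx":0,"wy":0,"wz":0,"dx":0,"dy":0,"dz":0,"hand":1}]' |sed -n '2p;4p'; python3 -c "
from plant import r;print(r.get_state()['moment'].round(2))"; done
```

```text
tool_pos: [0.4956, -0.3333, 0.0259]
contact_force: [-0.7, 0.0, -1.8]
[-0.39  0.05  0.02]
tool_pos: [0.4958, -0.3334, 0.0254]
contact_force: [-1.4, 0.1, 5.7]
[-0.01  0.39  0.07]
tool_pos: [0.4958, -0.3335, 0.0253]
contact_force: [-4.4, 0.5, 17.1]
[0.63 0.89 0.17]
```

```bash

python3 -m jog '[{"wx":0.005,"wy":0,"wz":0,"dx":0,"dy":0,"dz":0.004,"hand":1},{"wx":0.005,"wy":0,"wz":0,"dx":0,"dy":0,"dz":0.0,"hand":1},{"wx":0,"wy":0,"wz":0,"dx":0,"dy":0,"dz":0,"hand":1}]' 20
python3 -m jog '[{"wx":0,"wy":0,"wz":0,"dx":0,"dy":0,"dz":0,"hand":0.48},{"wx":0,"wy":0,"wz":0,"dx":0,"dy":0,"dz":0,"hand":0.4},{"wx":0,"wy":0,"wz":0,"dx":0,"dy":0,"dz":0,"hand":0.3},{"wx":0,"wy":0,"wz":0,"dx":0,"dy":0,"dz":0,"hand":0.1},{"wx":0,"wy":0,"wz":0,"dx":0,"dy":0,"dz":0,"hand":0.0}]' 
python3 -m jog '[{"wx":0,"wy":0,"wz":0,"dx":0,"dy":-0.02,"dz":0.08,"hand":0},{"wx":0,"wy":0,"wz":0,"dx":0,"dy":-0.03,"dz":0.12,"hand":0},{"wx":0,"wy":0,"wz":0,"dx":0,"dy":0,"dz":0.14,"hand":0},{"wx":0,"wy":0,"wz":0,"dx":0,"dy":0,"dz":0.14,"hand":0},{"wx":0,"wy":0,"wz":0,"dx":0,"dy":0,"dz":0.1,"hand":0}]' 
python3 - <<'E'
from h import *
ci=r.camera_info('wrist');s=r.get_state()
save('wrist','w12.png')
for e in r.masks_of('wrist','round_module')[:1]:
    print(e['p'],e['bbox']);q=cv2.approxPolyDP(cv2.findContours(e['region'].astype(np.uint8),0,2)[0][0],4,True)[:,0]
    for u in q: print(u,ray('',u,.035,ci).round(3))
E
```

```text
clock: 21.85
tool_pos: [0.4958, -0.3338, 0.0253]
eef_rot: [0.684, 0.717, 0.093, -0.096]
contact_force: [-2.4, -0.3, 11.0]
opening: 0.496
finger_force: 20.0
clock: 22.27
tool_pos: [0.4956, -0.3332, 0.0233]
eef_rot: [0.684, 0.717, 0.093, -0.097]
contact_force: [0.1, 0.2, 0.4]
opening: 0.797
finger_force: 0.0
clock: 22.68
tool_pos: [0.4964, -0.3463, 0.1713]
eef_rot: [0.684, 0.717, 0.093, -0.095]
contact_force: [0.5, 0.1, 0.7]
opening: 1.0
finger_force: 0.0
0.91 [296.6, 152.4, 338.7, 224.8]
[298 151] [ 0.474 -0.274  0.035]
[297 220] [ 0.476 -0.347  0.035]
[336 221] [ 0.517 -0.346  0.035]
[337 153] [ 0.515 -0.274  0.035]
```

```bash

python3 -m jog '[{"wx":-0.0267,"wy":-0.001,"wz":0,"dx":-0.008,"dy":0.14,"dz":0.03,"hand":0},{"wx":-0.0267,"wy":-0.001,"wz":0,"dx":-0.008,"dy":0.14,"dz":0.03,"hand":0},{"wx":-0.0267,"wy":-0.001,"wz":0,"dx":-0.008,"dy":0.14,"dz":0.03,"hand":0},{"wx":-0.0267,"wy":-0.001,"wz":0,"dx":-0.008,"dy":0.14,"dz":0.03,"hand":0},{"wx":-0.0267,"wy":-0.001,"wz":0,"dx":-0.008,"dy":0.14,"dz":0.03,"hand":0}]' |head -3
for i in 1 2 3; do python3 -m jog '[{"wx":0,"wy":0,"wz":0.0507,"dx":-0.008,"dy":0.14,"dz":0,"hand":0},{"wx":0,"wy":0,"wz":0.0507,"dx":-0.008,"dy":0.14,"dz":0,"hand":0},{"wx":0,"wy":0,"wz":0.0507,"dx":-0.008,"dy":0.14,"dz":0,"hand":0},{"wx":0,"wy":0,"wz":0.0507,"dx":-0.008,"dy":0.14,"dz":0,"hand":0},{"wx":0,"wy":0,"wz":0.0507,"dx":-0.008,"dy":0.14,"dz":0,"hand":0}]' |head -3; done
python3 -m jog '[{"wx":0,"wy":0,"wz":0,"dx":0,"dy":0,"dz":0,"hand":0},{"wx":0,"wy":0,"wz":0,"dx":0,"dy":0,"dz":0,"hand":0},{"wx":0,"wy":0,"wz":0,"dx":0,"dy":0,"dz":0,"hand":0}]' >/dev/null
cat > blk.py <<'E'
from h import *
ci=r.camera_info('wrist');s=r.get_state()
save('wrist','w%d.png'%int(s['clock']*100))
T=R.from_quat(s['eef_rot']);print(s['clock'],s['tool_pos'].round(4),'tool y yaw',np.degrees(np.arctan2(T.as_matrix()[1,1],T.as_matrix()[0,1])),'z',T.as_matrix()[:,2].round(3))
im=cv2.cvtColor(np.load('/tmp/wrist.npy'),cv2.COLOR_RGB2HSV)
for qn in('wide_block','slim_block'):
  for e in r.masks_of('wrist',qn)[:2]:
    if e['p']<.3: continue
    q=cv2.approxPolyDP(cv2.findContours(e['region'].astype(np.uint8),0,2)[0][0],4,True)[:,0]
    print(qn,round(e['p'],2),np.round(e['bbox']).tolist())
    for u in q: print('  ',u,ray('',u,.056,ci).round(4)[:2],ray('',u,0,ci).round(4)[:2])
E
python3 blk.py
```

```text
clock: 23.2
tool_pos: [0.4848, -0.1693, 0.2057]
eef_rot: [0.691, 0.723, -0.001, -0.001]
clock: 23.62
tool_pos: [0.4748, 0.0059, 0.2054]
eef_rot: [0.485, 0.875, -0.001, -0.002]
clock: 24.03
tool_pos: [0.4647, 0.1807, 0.2053]
eef_rot: [0.25, 0.968, -0.001, -0.001]
clock: 24.45
tool_pos: [0.4548, 0.3555, 0.2051]
eef_rot: [-0.001, 1.0, -0.001, -0.001]
24.7 [0.4554 0.3529 0.205 ] tool y yaw 89.75090802833229 z [-0.003 -0.004 -1.   ]
wide_block 0.88 [307.0, 130.0, 345.0, 186.0]
   [340 131] [0.3993 0.3745] [0.4036 0.3787]
   [308 134] [0.4022 0.3416] [0.407  0.3395]
   [310 183] [0.4544 0.343 ] [0.4691 0.3412]
   [345 181] [0.4522 0.381 ] [0.4666 0.3864]
slim_block 0.89 [275.0, 219.0, 300.0, 272.0]
   [285 215] [0.4916 0.3143] [0.5134 0.307 ]
   [279 269] [0.5613 0.3043] [0.5963 0.2951]
   [292 270] [0.5627 0.3199] [0.598  0.3137]
   [299 216] [0.4928 0.3301] [0.5149 0.3258]
```

```bash

python3 - <<'E'
from h import *
ci=r.camera_info('wrist')
im=np.load('/tmp/wrist.npy');c=im[122:196:3,300:354:3]
h=cv2.cvtColor(im,cv2.COLOR_RGB2HSV)
for row in h[124:196:4,300:354:3]: print(' '.join('%3d/%3d'%(p[1],p[2]) for p in row))
E
```

```text
48/185  49/177  51/164  45/189  47/180  52/173  50/180  50/174  47/180  50/180  49/176  54/161  51/149  51/151  51/181  48/181  54/170  56/142
 46/188  45/191  51/175  51/174  50/180  49/184  53/170  50/169  48/185  50/183  46/187  46/189  48/176  49/184  49/166  51/176  47/178  48/185
 53/158  50/173  60/131  58/168  92/144  93/145 108/139 124/132 127/133 121/137 120/138 117/139 117/140 123/137  49/162  51/170  46/181  59/129
 49/187  53/159  48/164 118/175 121/196 109/204 107/208 104/213 102/220 108/220 108/222  99/221  99/220  99/219 112/223  48/166  49/176  52/156
 53/172  52/172 121/175  80/216  81/215  77/216  74/217  79/215  87/216  83/215  78/215  79/215  83/216  87/216 102/219  42/183  49/177  49/177
 56/158  56/156 111/119  80/216  77/216  78/215  85/216  86/216  78/215  79/215  81/215  86/216  87/216  86/216  85/217  43/179  48/186  46/181
 49/184  53/163  80/128  81/216  84/216  89/216  80/216  80/216  81/216  86/216  87/216  87/216  78/215  71/216  84/216  67/144  50/183  52/163
 53/167  48/180  57/130  99/218  84/216  79/216  81/216  84/216  89/216  87/216  85/216  70/2
[... 790 characters left out ...]
/172 122/216  77/216  81/215  81/215  83/215  84/215  81/216  85/216  90/216  93/216  75/217  71/217 122/216  46/182  52/168
 44/178  49/168  40/205 122/178  78/215  83/215  84/215  81/216  84/215  87/216  93/216  77/215  72/217  69/217  71/219 117/224  41/186  45/185
 46/179  45/180  45/186  39/177 104/220 108/220 120/211 114/201 108/192 111/180  95/188  83/193  71/176  54/183  47/169  48/179  48/174  47/170
 45/187  48/175  46/193  50/175  45/193  48/164  46/182  47/167  49/172  53/164  52/176  47/186  49/172  45/191  46/179  44/195  45/200  45/181
 43/195  47/185  48/160  47/183  51/171  43/190  45/193  46/189  51/155  53/167  53/169  52/182  51/171  51/155  49/165  61/130  48/180  54/127
```

Segment the bright top face (V≥200, S≥60) and fit.

```bash

cat > seg.py <<'E'
from h import *
def top(box,z,ci):
    im=np.load('/tmp/wrist.npy');h=cv2.cvtColor(im,cv2.COLOR_RGB2HSV)
    m=((h[:,:,2]>200)&(h[:,:,1]>60)).astype(np.uint8);w=np.zeros_like(m);w[box[1]:box[3],box[0]:box[2]]=1
    m=cv2.morphologyEx(m*w,cv2.MORPH_OPEN,np.ones((3,3)));c=max(cv2.findContours(m,0,1)[0],key=cv2.contourArea)[:,0]
    W=np.array([ray('',u,z,ci)[:2] for u in c])*1e3
    return cv2.minAreaRect(W.astype(np.float32))
if __name__=='__main__':
    print(top((295,120,360,200),.056,r.camera_info('wrist')))
E
python3 seg.py
```

```text
((430.3677062988281, 359.7801818847656), (51.78400802612305, 39.06619644165039), 3.3989131450653076)
```

```bash

python3 -m jog '[{"wx":0,"wy":0,"wz":0.008,"dx":-0.026,"dy":0.007,"dz":-0.11,"hand":0},{"wx":0,"wy":0,"wz":0.008,"dx":-0.026,"dy":0.007,"dz":-0.13,"hand":0},{"wx":0,"wy":0,"wz":0.008,"dx":-0.026,"dy":0.007,"dz":-0.13,"hand":0},{"wx":0,"wy":0,"wz":0.008,"dx":-0.026,"dy":0.007,"dz":-0.13,"hand":0},{"wx":0,"wy":0,"wz":0,"dx":0,"dy":0,"dz":0,"hand":0}]' >/dev/null
python3 -m jog '[{"wx":0,"wy":0,"wz":0,"dx":0,"dy":0,"dz":0,"hand":0},{"wx":0,"wy":0,"wz":0,"dx":0,"dy":0,"dz":0,"hand":0}]'; python3 -c "
from h import *
s=r.get_state();T=R.from_quat(s['eef_rot']).as_matrix();print(s['tool_pos'],np.degrees(np.arctan2(T[1,1],T[0,1])))"
```

```text
clock: 25.43
tool_pos: [0.4311, 0.3611, 0.0825]
eef_rot: [-0.029, 1.0, -0.0, 0.0]
contact_force: [0.5, 0.3, 0.5]
opening: 1.0
finger_force: 0.0
[0.43110997 0.36111318 0.08250066] 93.37084610534842
```

```bash

python3 -m jog '[{"wx":0,"wy":0,"wz":0,"dx":-0.003,"dy":-0.003,"dz":-0.08,"hand":0},{"wx":0,"wy":0,"wz":0,"dx":-0.003,"dy":-0.002,"dz":-0.08,"hand":0.2},{"wx":0,"wy":0,"wz":0,"dx":0,"dy":0,"dz":-0.026,"hand":0.3},{"wx":0,"wy":0,"wz":0,"dx":0,"dy":0,"dz":0,"hand":0.4},{"wx":0,"wy":0,"wz":0,"dx":0,"dy":0,"dz":0,"hand":0.45}]' 20 >/dev/null
python3 -m jog '[{"wx":0,"wy":0,"wz":0,"dx":0,"dy":0,"dz":0,"hand":0.55},{"wx":0,"wy":0,"wz":0,"dx":0,"dy":0,"dz":0,"hand":0.7},{"wx":0,"wy":0,"wz":0,"dx":0,"dy":0,"dz":0,"hand":1},{"wx":0,"wy":0,"wz":0,"dx":0,"dy":0,"dz":0,"hand":1}]' 35
```

```text
clock: 26.18
tool_pos: [0.4287, 0.3604, 0.0354]
eef_rot: [-0.03, 1.0, -0.0, -0.0]
contact_force: [0.1, 0.4, 5.0]
opening: 0.461
finger_force: 35.0
```

```bash

python3 -m jog '[{"wx":0,"wy":0,"wz":0,"dx":0,"dy":0,"dz":0.1,"hand":1},{"wx":0,"wy":0,"wz":0,"dx":0,"dy":0,"dz":0.15,"hand":1},{"wx":0,"wy":0,"wz":0,"dx":0,"dy":0,"dz":0.15,"hand":1},{"wx":0,"wy":0,"wz":0,"dx":0,"dy":0,"dz":0.08,"hand":1}]' |head -2
for i in 1 2; do python3 -m jog '[{"wx":0,"wy":0,"wz":-0.0565,"dx":0.0336,"dy":-0.0624,"dz":0,"hand":1},{"wx":0,"wy":0,"wz":-0.0565,"dx":0.0336,"dy":-0.0624,"dz":0,"hand":1},{"wx":0,"wy":0,"wz":-0.0565,"dx":0.0336,"dy":-0.0624,"dz":0,"hand":1},{"wx":0,"wy":0,"wz":-0.0565,"dx":0.0336,"dy":-0.0624,"dz":0,"hand":1},{"wx":0,"wy":0,"wz":-0.0565,"dx":0.0336,"dy":-0.0624,"dz":0,"hand":1}]' |head -2; done
python3 -m jog '[{"wx":0,"wy":0,"wz":-0.0565,"dx":0.0336,"dy":-0.0624,"dz":0,"hand":1},{"wx":0,"wy":0,"wz":-0.0565,"dx":0.0336,"dy":-0.0624,"dz":0,"hand":1},{"wx":0,"wy":0,"wz":-0.0565,"dx":0.0336,"dy":-0.0624,"dz":0,"hand":1},{"wx":0,"wy":0,"wz":-0.0565,"dx":0.0336,"dy":-0.0624,"dz":0,"hand":1}]' |head -2
python3 -m jog '[{"wx":0,"wy":0,"wz":0,"dx":0,"dy":0,"dz":0,"hand":1},{"wx":0,"wy":0,"wz":0,"dx":0,"dy":0,"dz":0,"hand":1},{"wx":0,"wy":0,"wz":0,"dx":0,"dy":0,"dz":0,"hand":1}]' 
python3 bar.py
python3 - <<'E'
from seg import *
from bar import *
ci=r.camera_info('wrist');s=r.get_state();save('wrist','w20.png')
T=R.from_quat(s['eef_rot'])
# top of block plane = tcp z + (56-35.4)mm
c=top((200,60,440,300),s['tool_pos'][2]+.0206,ci);print(c)
print('block centre carrier',Rc.inv().apply(np.array([*c[0],0])/1e3-C)*1e3)
for e in r.masks_of('wrist','round_module')[:3]+r.masks_of('wrist','carrier')[:1]: print(e['p'],e['bbox'])
for n,X in [('L',(30,69,78)),('R',(30,-69,78)),('LL',(38,78,78)),('RR',(38,-78,78))]: print(n,np.round(proj('',C+Rc.apply(np.array(X)/1e3),ci),1))
E
```

```text
clock: 26.52
tool_pos: [0.429, 0.3609, 0.1582]
clock: 26.93
tool_pos: [0.4703, 0.2811, 0.1548]
clock: 27.35
tool_pos: [0.5123, 0.2031, 0.1547]
clock: 27.68
tool_pos: [0.5458, 0.1408, 0.1547]
clock: 27.93
tool_pos: [0.545, 0.1428, 0.1545]
eef_rot: [0.688, 0.726, -0.0, -0.002]
contact_force: [-0.1, -0.2, -1.2]
opening: 0.459
finger_force: 35.0
clk 27.93 TCP(carrier mm) [  3.3   1.1 154.5] bx [1.    0.005 0.002] by z [ 0.005 -1.    -0.002] tip [164.3   1.9 151.5] under@rail 150.9 F [-0.1 -0.2 -1.2] M [-0.09  0.07  0.07] op 0.459Traceback (most recent call last):
  File "<stdin>", line 6, in <module>
  File "seg.py", line 5, in top
    m=cv2.morphologyEx(m*w,cv2.MORPH_OPEN,np.ones((3,3)));c=max(cv2.findContours(m,0,1)[0],key=cv2.contourArea)[:,0]
                                                            ~~~^^^^^^^^^^^^^^^^^^^^^^^^^^^^^^^^^^^^^^^^^^^^^^^^
ValueError: max() iterable argument is empty
```

```bash

python3 - <<'E'
from h import *
from bar import *
ci=r.camera_info('wrist');s=r.get_state();save('wrist','w21.png')
for e in r.masks_of('wrist','wide_block')[:1]:
    print(e['p'],np.round(e['bbox']));q=cv2.approxPolyDP(cv2.findContours(e['region'].astype(np.uint8),0,2)[0][0],6,True)[:,0]
    for u in q: print(u,(Rc.inv().apply(ray('',u,s['tool_pos'][2]+.0206,ci)-C)*1e3).round(1))
# gap edges check: search dark/bright not needed
E
```

```text
0.83 [277. 192. 356. 299.]
[289 194] [ 43.7  14.  175.1]
[277 225] [ 27.9  20.3 175.1]
[280 296] [-13.1  20.3 175.1]
[352 297] [-13.4 -18.  175.1]
[358 228] [ 26.5 -19.2 175.1]
[346 194] [ 43.9 -12.8 175.1]
```

```bash

python3 -m jog '[{"wx":0,"wy":0,"wz":0,"dx":0,"dy":-0.002,"dz":-0.06,"hand":1},{"wx":0,"wy":0,"wz":0,"dx":0,"dy":0,"dz":-0.06,"hand":1},{"wx":0,"wy":0,"wz":0,"dx":0,"dy":0,"dz":-0.06,"hand":1},{"wx":0,"wy":0,"wz":0,"dx":0,"dy":0,"dz":0,"hand":1},{"wx":0,"wy":0,"wz":0,"dx":0,"dy":0,"dz":0,"hand":1}]' >/dev/null; python3 bar.py
python3 -m jog '[{"wx":0,"wy":0,"wz":0,"dx":0,"dy":0,"dz":-0.03,"hand":1},{"wx":0,"wy":0,"wz":0,"dx":0,"dy":0,"dz":-0.03,"hand":1},{"wx":0,"wy":0,"wz":0,"dx":0,"dy":0,"dz":-0.02,"hand":1},{"wx":0,"wy":0,"wz":0,"dx":0,"dy":0,"dz":0,"hand":1},{"wx":0,"wy":0,"wz":0,"dx":0,"dy":0,"dz":0,"hand":1}]' >/dev/null; python3 bar.py
```

```text
clk 28.5 TCP(carrier mm) [  2.2   1.2 109.2] bx [1.    0.003 0.001] by z [ 0.003 -1.    -0.003] tip [163.2   1.7 106. ] under@rail 105.6 F [ 0.7 -0.3 -0.6] M [-0.06  0.07 -0.01] op 0.458
clk 28.92 TCP(carrier mm) [ 1.5  0.6 89.3] bx [1.    0.001 0.001] by z [ 0.001 -1.    -0.002] tip [162.5   0.9  86.1] under@rail 85.8 F [ 1.2  0.2 -0.3] M [-0.09  0.06 -0.01] op 0.461
```

```bash

for i in 1 2 3; do python3 -m jog '[{"wx":0,"wy":0,"wz":0,"dx":0,"dy":0,"dz":-0.006,"hand":1},{"wx":0,"wy":0,"wz":0,"dx":0,"dy":0,"dz":-0.006,"hand":1},{"wx":0,"wy":0,"wz":0,"dx":0,"dy":0,"dz":0,"hand":1}]' |sed -n '2p;4p'; done; python3 bar.py
```

```text
tool_pos: [0.5458, 0.141, 0.0865]
contact_force: [-0.1, -0.1, -0.8]
tool_pos: [0.5457, 0.141, 0.0833]
contact_force: [-0.6, -0.3, 0.1]
tool_pos: [0.5459, 0.141, 0.0814]
contact_force: [-1.3, -0.3, 6.8]
clk 29.67 TCP(carrier mm) [ 1.6  0.3 81.4] bx [1.    0.001 0.002] by z [ 0.001 -1.    -0.001] tip [162.6   0.6  78.3] under@rail 77.9 F [-1.3 -0.3  6.8] M [-0.16  0.4   0.03] op 0.457
```

```bash

python3 -m jog '[{"wx":0,"wy":0,"wz":0,"dx":0,"dy":0,"dz":0,"hand":0.5},{"wx":0,"wy":0,"wz":0,"dx":0,"dy":0,"dz":0,"hand":0.35},{"wx":0,"wy":0,"wz":0,"dx":0,"dy":0,"dz":0,"hand":0.3},{"wx":0,"wy":0,"wz":0,"dx":0,"dy":0,"dz":0.06,"hand":0.2},{"wx":0,"wy":0,"wz":0,"dx":0,"dy":0,"dz":0.12,"hand":0}]' 
python3 -m jog '[{"wx":0,"wy":0,"wz":0,"dx":0,"dy":0,"dz":0.15,"hand":0},{"wx":0,"wy":0,"wz":0,"dx":0,"dy":0,"dz":0.15,"hand":0},{"wx":0,"wy":0,"wz":0,"dx":0,"dy":0,"dz":0.15,"hand":0},{"wx":0,"wy":0,"wz":0,"dx":0,"dy":0,"dz":0.15,"hand":0},{"wx":0,"wy":0,"wz":0,"dx":0,"dy":0,"dz":0,"hand":0}]' |head -2
python3 -m jog '[{"wx":0,"wy":0,"wz":0,"dx":0,"dy":0,"dz":0,"hand":0},{"wx":0,"wy":0,"wz":0,"dx":0,"dy":0,"dz":0,"hand":0}]' |head -2
python3 - <<'E'
from h import *
from bar import *
ci=r.camera_info('wrist');s=r.get_state();save('wrist','w22.png')
for qn in('wide_block','strip_module_a'):
 for e in r.masks_of('wrist',qn)[:3]:
  if e['p']<.3: continue
  print(qn,round(e['p'],2),np.round(e['bbox']));q=cv2.approxPolyDP(cv2.findContours(e['region'].astype(np.uint8),0,2)[0][0],4,True)[:,0]
  z=.102 if qn[0]=='w' else .078
  print([(Rc.inv().apply(ray('',u,z,ci)-C)*1e3).round(0)[:2].tolist() for u in q])
save('top','t22.png')
for qn in('pry_bar','round_module'):
 for e in r.masks_of('top',qn)[:2]: print(qn,round(e['p'],2),np.round(e['bbox']),ray('top',[(e['bbox'][0]+e['bbox'][2])/2,(e['bbox'][1]+e['bbox'][3])/2],.01).round(3))
E
```

```text
clock: 30.08
tool_pos: [0.5434, 0.1405, 0.1231]
eef_rot: [0.689, 0.724, -0.003, -0.003]
contact_force: [0.2, -0.3, -0.5]
opening: 0.78
finger_force: 0.0
clock: 30.5
tool_pos: [0.5499, 0.1418, 0.2826]
clock: 30.67
tool_pos: [0.5452, 0.1409, 0.275]
wide_block 0.93 [302. 149. 338. 201.]
[[34.0, 15.0], [-23.0, 19.0], [-25.0, -18.0], [32.0, -18.0]]
wide_block 0.51 [295.   7. 344.  42.]
[[172.0, 21.0], [149.0, 19.0], [146.0, -20.0], [170.0, -21.0]]
strip_module_a 0.64 [338. 148. 376. 209.]
[[33.0, -25.0], [-43.0, -25.0], [-46.0, -66.0], [27.0, -68.0], [33.0, -62.0]]
strip_module_a 0.61 [263. 148. 300. 208.]
[[32.0, 66.0], [-43.0, 68.0], [-44.0, 27.0], [32.0, 23.0]]
pry_bar 0.73 [308. 202. 363. 212.] [ 0.555 -0.1    0.01 ]
pry_bar 0.64 [355. 135. 377. 169.] [ 0.754 -0.213  0.01 ]
round_module 0.71 [309. 204. 365. 214.] [ 0.549 -0.105  0.01 ]
round_module 0.7 [386. 215. 410. 229.] [ 0.5  -0.32  0.01]
```

```bash
python3 -c "
from plant import r
print(r.finish_job())"
```

```text
the job is handed in; nothing more can be done
None
```

I handed in the job at about 31 s with every step done as far as my measurements show: the round-disc module was levered out and stands on the larger mat, the bar lies flat on the worktop clear of carrier and mat, the wide block is fully down in the gap, and both strip modules still look seated (no verdict came back, and after the last moves I checked only with the detection networks and contact force).

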